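# Load the cheese mill

## Task

Turn the cheese mill's selector to the two-dot mark, then gather every block of hard cheese from the wooden board into the aluminium scoop. Once they are all in the scoop, carry it over the mill and tip it so that all the blocks end up inside the hopper, then set the empty scoop back upright in the middle of its marble slab. Leave everything else on the counter where it stands.

Things in the scene. Friction and masses are not known exactly. Their poses are not given: they have to be found in the camera images.
- cheese1: block of hard cheese, 46 x 32 x 30 mm, about 45 g: cream, a darker rind on its -x end, its top 8 mm lower over the last 16 mm at the +x end. Origin at the centre of the 46 x 32 x 30 box, x along the 46 mm, y across the 32 mm width (flat sides, good to grip), z through the 30 mm, up at the start. Starts flat on the board. May be absent.
- cheese2: another block of hard cheese exactly like cheese1 (46 x 32 x 30 mm, same frame); may be absent.
- cheese3: another block of hard cheese exactly like cheese1 (46 x 32 x 30 mm, same frame); may be absent.
- cheese4: another block of hard cheese exactly like cheese1 (46 x 32 x 30 mm, same frame); may be absent.
- cheese5: another block of hard cheese exactly like cheese1 (46 x 32 x 30 mm, same frame); may be absent.
- cheese6: another block of hard cheese exactly like cheese1 (46 x 32 x 30 mm, same frame); may be absent.
- scoop: aluminium scoop, an open tray 180 long x 132 wide, about 0.3 kg. Floor 4 mm thick, 4 mm side walls 40 mm high, 4 mm rear wall 45 mm high, front end open with no lip. Origin under the centre of its floor, x to the open front, z up; inside, the floor spans x -86 to +90, y -62 to +62 mm. A flat wooden handle rises from the rear wall. Starts on the slab, front roughly away from the robot.
- scoop_grip (a point): grip point in the middle of the scoop's handle, at (-110.5, 0, 74) mm in the scoop's frame (same axes). The handle is a plate 50 wide (scoop y), 12 thick, 75 mm long, from (-88, 0, 35) up and 30 degrees backwards along (-0.5, 0, 0.866), 30 mm of it beyond this point. Pinch it across its thickness, along (0.866, 0, 0.5), fingers pointing along (0.5, 0, -0.866).
- scoop_lip (a point): middle of the scoop's open front edge, at (90, 0, 2) mm in the scoop's frame.
- slab: white marble slab 260 x 170 x 10 mm, fixed, the scoop's place. Origin under its centre, x along the 260 mm; its top is 10 mm above the counter.
- board: light wooden cutting board 270 x 225 x 15 mm, fixed, on which the cheese blocks start. Origin under its centre.
- mill: white and steel electric cheese mill, fixed. Origin on the counter under the middle of its square steel hopper; +y faces the slab at yaw 0. The motor housing (210 x 130 mm, with a steel drum up to 255 mm above the counter) stands against the hopper's -y side, y -106 to -236 mm. A control console, 60 mm high, 130 mm deep and 210 mm wide, adjoins the hopper's -x side.
- hopper (a point): centre of the hopper's mouth at rim height, 136 mm above the counter; same axes as the mill. The hopper is 200 x 200 mm inside with upright 5 mm walls; its flat floor is 76 mm below the rim.
- selector (a joint): angle in rad of the grade selector, a grey knob upright on the console: 0 = white bar mark (off), 0.6 = one dot, 1.2 = two dots, 1.8 = three dots (end stop). Grows as the knob turns clockwise seen from above. Spring detents (less than 0.1 N m to get over) pull it into the nearest of these four positions when it is let go.
- selector_grip (a point): grip point on the selector's upright turning axis, 92 mm above the counter, 170 mm in front (-x) of the hopper's middle. Its x axis lies along the knob's bar, to the end with the white pointer line, and turns with it. The bar is 46 long (x), 12 thick (y: pinch across y), its top 96 mm above the counter; the disc under it (radius 24) has its top 71 mm above the counter.
- boxed_cheese: round wooden cheese box, 90 mm across, 36 mm high, not part of the job: leave it where it stands. Origin at the centre of its underside.
- goat_cheese: round white cheese, 60 mm across, 45 mm high, not part of the job: leave it where it stands. Origin at the centre of its underside.
- small_wheel: yellow cheese wheel, 80 mm across, 60 mm high, not part of the job: leave it where it stands. Origin at the centre of its underside.
- jar: jar, 72 mm across, 100 mm high, not part of the job: leave it where it stands. Origin at the centre of its underside.
- wine: wine bottle, 74 mm across, 290 mm high, not part of the job: leave it where it stands. Origin at the centre of its underside.
- spreader: wooden-handled spatula lying flat, 250 mm long (along x), origin under its middle, not part of the job: leave it where it stands.
There are look-alikes about, which are no part of the job. Leave any green look-alike of the cheese2 alone. What is shaped like the cheese6 but purple is not meant.

How it is judged:
By the outcome, as a careful person would: the job done as asked, in the order asked, and still so for the second after the job is handed in, with the robot touching nothing.
Of cheese1, cheese2, cheese3, cheese4, cheese5, cheese6 only 4 to 6 are there at a start; the rules pass over those that are not, and their reading is None.
At some moment in a run one of cheese1, cheese2, cheese3, cheese4, cheese5, cheese6 may be knocked a few centimetres aside while the robot is not near it.
It also fails if it takes over 210 s, if anything falls off the work surface, if the arm or the gripper's body presses on something with over 40 N, if the wrist force passes 120 N, or if a joint passes its speed limit or range.

## Robot

A 7-joint arm with a two-finger parallel gripper is mounted at the origin on the work surface. World frame = base frame: x ahead of the robot, y to its left, z up, the work surface at z = 0. Lengths are in m, angles in rad, forces in N, time in s.
With the tool pointing down it reaches from about 0.35 to 0.9 m from the base axis. Payload 19.9 kg.
Tool frame: the origin (TCP) lies at the very end of the fingers, on their centre line; the grasp point (between the pads) lies grasp_offset behind it (grasp_offset is the distance from the TCP to the grasp point, in m); y points along the fingers, z is the direction in which the jaws open and shut, and the axes are right-handed (so a half turn about y gives the same grasp; the last joint's range is limited). The gripper opens to 94 mm and grips with 3 to 60 N. Pads are 16 mm wide; open, the fingers measure 119 mm over their backs; the gripper's body (75 mm by 177 mm) begins 78 mm behind the grasp point.
Start: joints at [-1.292, 0.417, -0.01, 1.614, 0.005, 1.111, -0.053], TCP at [0.196, 0.593, 0.205] pointing down, gripper open.
Joint ranges: [-2.81, 2.81], [-0.39, 2.02], [-1.27, 1.25], [0.06, 2.57], [-1.19, 4.33], [0.19, 2], [-2.82, 2.82]. Speed limits (rad/s): [1.89, 1.89, 2.39, 2.39, 3.01, 3.01, 3.01].

## Interface

Orientations are given as a unit quaternion [x, y, z, w].
In Python, from rig import get_obs, capture, close_job, grasp_offset gives the robot as it stands.
- The arm moves only by the shell command python3 -m crank 'ROWS' [FORCE]. ROWS is JSON, a list of rows, each an object of numbers: "wx", "wy", "wz": the turn, a rotation vector about the world's x, y, z in rad; "dx", "dy", "dz": the shift along the world's x, y, z in m; "grip": the finger opening in m, from 0 to 0.094. A call has 1 to 8 rows; each row shifts and turns the commanded pose from where the row before left it; what a row does not reach is not made up. A row lasts 1/12 s, in which the tool goes at most 41.7 mm and 7.16 degrees, less where a joint would pass 70% of its speed; a pose out of reach is approached as far as the arm can. A call is refused whole if a number of a shift passes 0.0417 or a number of a turn 0.125, either way. A call with a gripper value outside its range is refused whole. The fingers move at their own pace and stop on an object; FORCE is the grip in N (left out, the last holds). Time passes only in rows, so rows that do not move let the fingers close. It gives the time, the measured TCP pose, the force and the opening at its end, in the units of the state.
- get_obs(): the state, without advancing time (a new reading comes with each control period).
- capture(name): name is "scene" or "top" or "wrist"; returns a dict with "color" (400x640x3 uint8, red, green, blue), "K" (3x3 intrinsics, pixels), "camera_from_world" (4x4, takes a point from world to camera coordinates); the wrist camera has in their place "hand_eye" (4x4, takes a point from camera to tool coordinates, whose origin is the TCP and whose axes are the tool frame's). Camera axes: x right, y down, z forward; pixel columns grow to the right and rows downward; lengths in m; the calibration is good to about 2 mm. A picture is of the moment at which its call begins: read the wrist's pose just before it. There is no depth.
- close_job(): hands the job in, once; it reports no verdict.
The state is a dict: "t": time; "qpos": joint angles; "joint_vel": joint speeds; "joint_torque": joint torques, N m; "position": TCP position; "orientation": TCP orientation; "force": force on the tool from outside, world axes, zero at the start; "torque": the same for the moment, N m; "grip_width": finger opening in m.
Only numpy, scipy, OpenCV 4.12 (cv2) and the standard library are available. Lean on these libraries where they do the work, as an engineer would, in place of code of your own. Each camera call takes 0.05 s, during which the arm holds its last target.

## Working session

There is one attempt and no reset: what is moved stays moved. The work goes in short steps, Python scripts to look and compute and a shell command to move; the robot and the scene stay as the last step left them, time stands still between calls to the robot, and variables do not carry over. Pictures are saved under pics/ and viewed, and the job is handed in when it is done.

```bash
ls; mkdir -p pics; python3 - <<'E'
from rig import get_obs, capture, grasp_offset
import cv2,numpy as np
o=get_obs();print(o, grasp_offset)
for n in("scene","top","wrist"):
    c=capture(n);cv2.imwrite(f"pics/{n}0.png",c["color"][:,:,::-1])
    print(n,c["K"].round(2).tolist(),np.round(c.get("camera_from_world",c.get("hand_eye")),4).tolist())
E
```

```text
pics
{'t': 0.0, 'qpos': array([-1.29249087,  0.4179815 , -0.01031296,  1.6141664 ,  0.00472452,
        1.11068485, -0.05302713]), 'joint_vel': array([-4.44703640e-04,  1.87725407e-04, -2.43477591e-04, -1.07015391e-03,
        5.55118208e-04, -8.82350310e-05, -2.07066282e-06]), 'joint_torque': array([-3.23885224e-04, -8.51229215e+01,  6.38594069e-01, -4.25997019e+01,
       -4.88560146e-02,  1.85148575e-02,  7.48582261e-05]), 'position': array([0.19638514, 0.59295326, 0.20482381]), 'orientation': array([ 0.69851515, -0.1126169 ,  0.11255646, -0.69765684]), 'force': array([-0.21285367, -0.69870815, -0.8929704 ]), 'torque': array([0.0439393 , 0.00043021, 0.02829437]), 'grip_width': 0.09417752400766236} 0.0188
scene [[491.99, 0.0, 319.75], [0.0, 491.99, 194.39], [0.0, 0.0, 1.0]] [[-0.8237, 0.5669, 0.0108, 0.3978], [0.4339, 0.6425, -0.6316, -0.2362], [-0.3649, -0.5156, -0.7753, 1.8404], [0.0, 0.0, 0.0, 1.0]]
top [[371.3, 0.0, 323.98], [0.0, 371.3, 198.94], [0.0, 0.0, 1.0]] [[-0.003, -1.0, -0.0022, 0.1241], [-0.9995, 0.003, -0.0326, 0.5481], [0.0326, 0.0021, -0.9995, 1.0738], [0.0, 0.0, 0.0, 1.0]]
wrist [[306.18, 0.0, 320.39], [0.0, 306.18, 199.15], [0.0, 0.0, 1.0]] [[0.0004, 0.9667, 0.2559, -0.0745], [-0.0007, -0.2559, 0.9667, -0.179], [1.0, -0.0006, 0.0006, -0.0005], [0.0, 0.0, 0.0, 1.0]]
```

View pics/scene0.png

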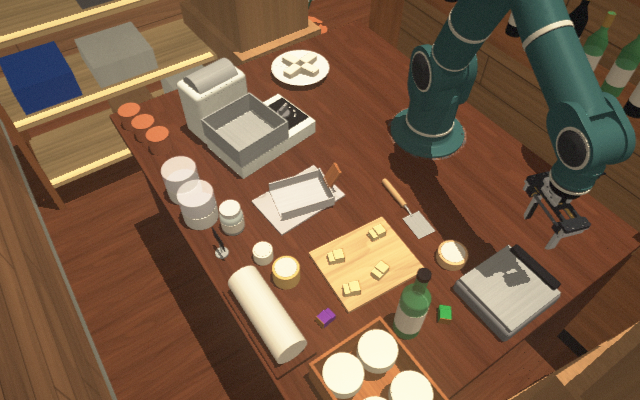

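View pics/top0.png

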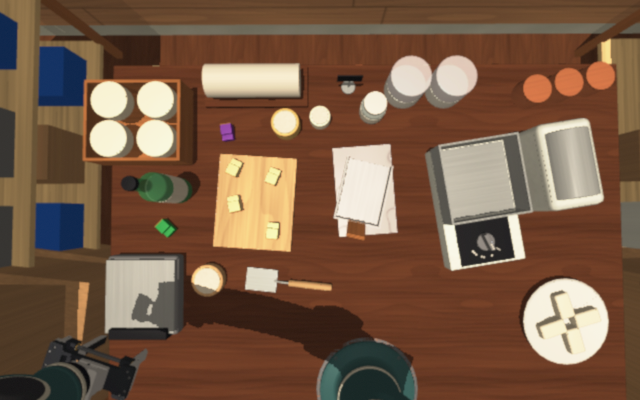

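View pics/wrist0.png

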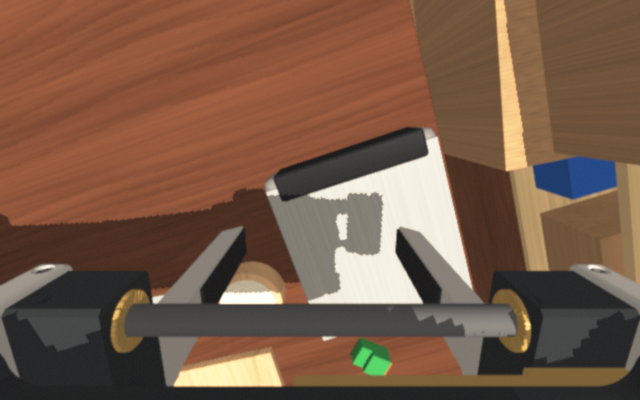

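Four cream blocks sit on the board (top view near (234,168), (273,176), (234,203), (272,230)). The green block at (165,227), the purple one at (227,131) and the cheese on the plate at (566,320) are not meant. I'll enlarge these now.

```bash
python3 - <<'E'
import cv2
t=cv2.imread("pics/top0.png")
a=t[145:260,205:305]; cv2.imwrite("pics/a.png",cv2.resize(a,None,fx=5.2,fy=5.2,interpolation=cv2.INTER_CUBIC))
b=t[115:285,325:610]; cv2.imwrite("pics/b.png",cv2.resize(b,None,fx=2.8,fy=2.8,interpolation=cv2.INTER_CUBIC))
b=t[205:275,435:530]; cv2.imwrite("pics/c.png",cv2.resize(b,None,fx=8,fy=8,interpolation=cv2.INTER_CUBIC))
E
```

```text
(no output)
```

View pics/a.png

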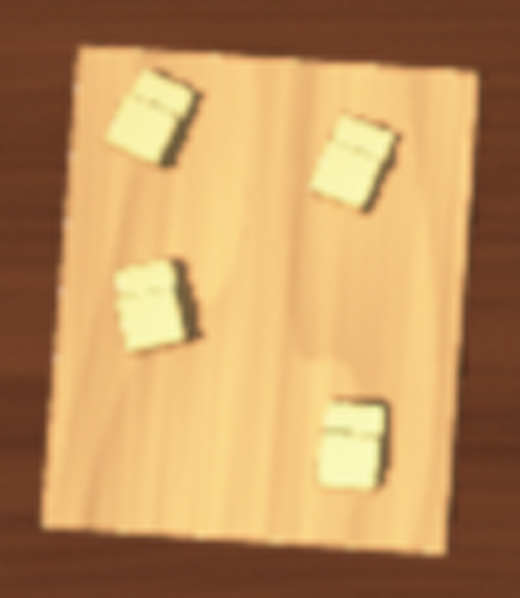

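View pics/b.png

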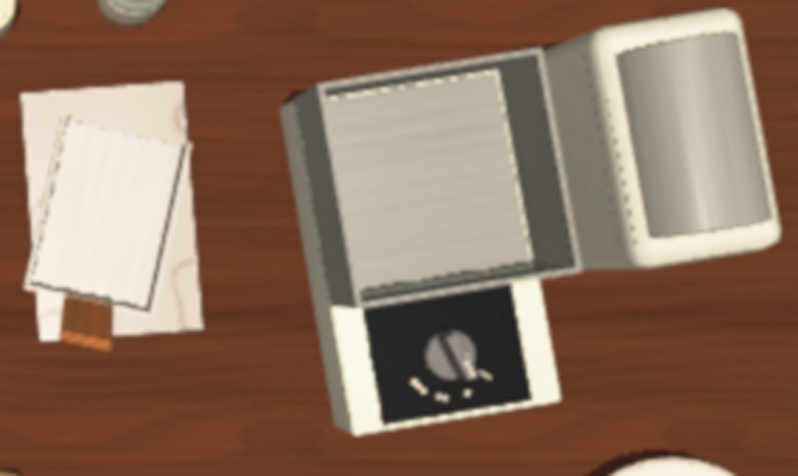

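View pics/c.png

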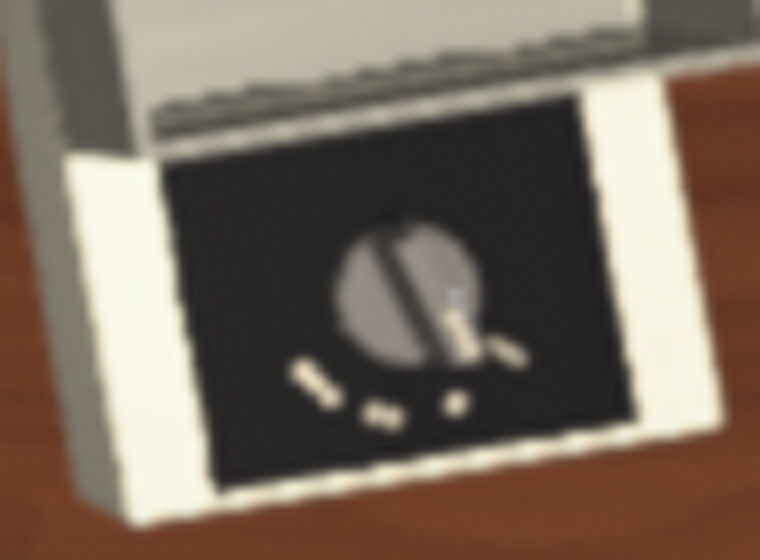

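```bash
cat > h.py <<'E'
import numpy as np,cv2,json
from scipy.spatial.transform import Rotation as R
from scipy.optimize import least_squares
K={"scene":np.array([[491.99,0,319.75],[0,491.99,194.39],[0,0,1]]),"top":np.array([[371.3,0,323.98],[0,371.3,198.94],[0,0,1]]),"wrist":np.array([[306.18,0,320.39],[0,306.18,199.15],[0,0,1]])}
from rig import capture,get_obs,grasp_offset
def cams():
    d={}
    for n in("scene","top"):
        c=capture(n); d[n]=c
    return d
try: T=np.load("T.npz")
except Exception:
    d=cams(); np.savez("T.npz",**{n:d[n]["camera_from_world"] for n in d}); T=np.load("T.npz")
def ray(n,u,v,Tc=None):
    Tc=T[n] if Tc is None else Tc
    d=np.linalg.inv(K[n])@[u,v,1]; Rw=Tc[:3,:3].T
    return -Rw@Tc[:3,3], Rw@d
def pz(n,u,v,z,Tc=None):
    o,d=ray(n,u,v,Tc); return o+d*(z-o[2])/d[2]
def proj(n,P,Tc=None):
    Tc=T[n] if Tc is None else Tc
    P=np.atleast_2d(P); c=P@Tc[:3,:3].T+Tc[:3,3]; q=c@K[n].T; return q[:,:2]/q[:,2:]
def wristT(o,he):
    W=np.eye(4); W[:3,:3]=R.from_quat(o["orientation"]).as_matrix(); W[:3,3]=o["position"]
    return np.linalg.inv(W@he)
def fit(n,uv,model,x0=(0.5,0.2,0),z0=0,Tc=None):
    """planar pose x,y,yaw from points; model Nx3 in object frame"""
    uv=np.array(uv,float);model=np.array(model,float)
    def w(p): 
        c,s=np.cos(p[2]),np.sin(p[2]); return model@np.array([[c,-s,0],[s,c,0],[0,0,1]]).T+[p[0],p[1],z0]
    r=min((least_squares(lambda p:(proj(n,w(p),Tc)-uv).ravel(),[x0[0],x0[1],a]) for a in np.arange(-3,3.1,1)),key=lambda r:r.cost)
    return r.x,np.sqrt(2*r.cost/len(uv))
E
python3 - <<'E'
from h import *
f=lambda L,u0,v0,s:[(u0+(x+.5)/s-.5,v0+(y+.5)/s-.5) for x,y in L]
# cheeses: corners top: (+x,+y),(+x,-y),(-x,-y),(-x,+y); image up = +x world; left=+y
m=[[.023,.016,.007],[.023,-.016,.007],[-.023,-.016,.015],[-.023,.016,.015]]
m=np.array(m)
for L in ([(152,68),(198,90),(161,164),(107,132)],[(348,113),(398,135),(366,212),(310,188)],[(116,268),(177,259),(189,339),(132,352)],[(330,398),(384,400),(380,490),(318,485)]):
    p,e=fit("top",f(L,205,145,5.2),m,z0=.030); print("cheese",p.round(4),np.degrees(p[2]).round(1),"rms",e.round(2))
L=[(80,46),(478,71),(446,553),(42,528)]
for hx,hy in((.135,.1125),(.1125,.135)):
  p,e=fit("top",f(L,205,145,5.2),[[hx,hy,.015],[hx,-hy,.015],[-hx,-hy,.015],[-hx,hy,.015]]);print("board",p.round(4),e)
L=[(20,93),(184,82),(203,328),(40,342)]
p,e=fit("top",f(L,325,115,2.8),[[.13,.085,.01],[.13,-.085,.01],[-.13,-.085,.01],[-.13,.085,.01]]);print("slab",p.round(4),e)
# scoop: wall tops: front-left(66,117) front right(190,147) rear right(150,310) rear left(25,287)
L=[(68,117),(190,145),(150,309),(26,287)]
p,e=fit("top",f(L,325,115,2.8),[[.09,.066,.04],[.09,-.066,.04],[-.09,-.066,.045],[-.09,.066,.045]],z0=.01);print("scoop",p.round(4),e)
# hopper outer rim 210
L=[(319,86),(543,47),(580,270),(357,305)]
p,e=fit("top",f(L,325,115,2.8),[[.105,.105,.136],[.105,-.105,.136],[-.105,-.105,.136],[-.105,.105,.136]],x0=(.6,-.3));print("mill",p.round(4),e)
c,s=np.cos(p[2]),np.sin(p[2]);k=p[:2]+np.array([c,s])*-.17;print("knob",k, "proj",proj("top",[k[0],k[1],.071]),"in crop c",(proj("top",[k[0],k[1],.071])-[435,205]+.5)*8-.5)
for nm,q in zip(("bar","1","2","3"),[(507,352),(455,403),(383,415),(316,384)]):
    u,v=f([q],435,205,8)[0]; P=pz("top",u,v,.06)[:2]-k; print(nm,np.degrees(np.arctan2(P[1],P[0])),np.linalg.norm(P))
for q in [(463,345),(455,300)]:
    u,v=f([q],435,205,8)[0]; P=pz("top",u,v,.096)[:2]-k; print("pointer",np.degrees(np.arctan2(P[1],P[0])),np.linalg.norm(P))
E
```

```text
cheese [ 0.6407  0.3768 -0.4873] -27.9 rms 0.74
cheese [ 0.6137  0.2669 -0.4048] -23.2 rms 0.29
cheese [0.5363 0.3769 0.2042] 11.7 rms 0.35
cheese [ 0.4606  0.2681 -0.0652] -3.7 rms 0.49
board [ 0.54    0.3229 -0.0677] 0.23314286509643392
board [ 0.5397  0.323  -0.0685] 10.996996447016038
slab [0.5743 0.004  0.0724] 0.4114906411036021
scoop [ 0.5686  0.0118 -0.2335] 2.0282872307288957
mill [ 0.5977 -0.2936  0.1558] 0.9338312130950125
knob [ 0.42973429 -0.31998619] proj [[485.73061692 241.05714237]] in crop c [[409.34493538 291.95713899]]
bar -119.63277683628694 0.0438354061675978
1 -153.13498205648366 0.04390867945830777
2 173.30993182338898 0.04352425287369074
3 139.24221198578465 0.042911441991432916
pointer -156.53628051837302 0.017050862933920528
pointer -98.74335214015943 0.00443952031804633
```

```bash
cat > st.py <<'E'
from h import *
def st():
    o=get_obs();M=R.from_quat(o["orientation"]).as_matrix()
    print("t",round(o["t"],2),"pos",o["position"].round(4),"F",o["force"].round(1),"grip",round(o["grip_width"],4))
    print(" q",o["qpos"].round(2)," x",M[:,0].round(3)," y",M[:,1].round(3),"z",M[:,2].round(3),"yaw z",np.degrees(np.arctan2(M[1,2],M[0,2])).round(1),"yaw x",np.degrees(np.arctan2(M[1,0],M[0,0])).round(1))
    return o,M
def snap(n,name,crop=None,s=1):
    o=get_obs();c=capture(n);im=c["color"][:,:,::-1]
    Tc=wristT(o,c["hand_eye"]) if n=="wrist" else c["camera_from_world"]
    np.save("pics/"+name+".npy",Tc);cv2.imwrite("pics/"+name+"_full.png",im)
    if crop: u0,v0,u1,v1=crop; im=im[v0:v1,u0:u1]
    if s!=1: im=cv2.resize(im,None,fx=s,fy=s,interpolation=cv2.INTER_CUBIC)
    cv2.imwrite("pics/"+name+".png",im); return Tc
if __name__=="__main__": st()
E
python3 st.py
```

```text
t 0.25 pos [0.1964 0.5931 0.2051] F [-1.   0.  -0.3] grip 0.0937
 q [-1.29  0.42 -0.01  1.61  0.    1.11 -0.05]  x [ 0.949 -0.314  0.   ]  y [-0.    -0.001 -1.   ] z [ 0.314  0.949 -0.001] yaw z 71.7 yaw x -18.3
```

```bash
python3 -m crank '[{"dx":0.03,"dy":-0.036,"wz":-0.09},{"dx":0.03,"dy":-0.036,"wz":-0.09},{"dx":0.03,"dy":-0.036,"wz":-0.09},{"dx":0.03,"dy":-0.036,"wz":-0.09},{"dx":0.03,"dy":-0.036,"wz":-0.09},{"dx":0.03,"dy":-0.036,"wz":-0.09},{"dx":0.03,"dy":-0.036,"wz":-0.09},{"dx":0.03,"dy":-0.036,"wz":-0.09}]'; python3 st.py
```

```text
t 0.25 pos [0.1964 0.5931 0.2051] F [-1.   0.  -0.3] grip 0.0937
 q [-1.29  0.42 -0.01  1.61  0.    1.11 -0.05]  x [ 0.949 -0.314  0.   ]  y [-0.    -0.001 -1.   ] z [ 0.314  0.949 -0.001] yaw z 71.7 yaw x -18.3invalid input at $[0]: expected keys wx, wy, wz, dx, dy, dz, grip
```

```bash
python3 -m crank '[{"dy":-0.04,"wz":-0.09},{"dy":-0.04,"wz":-0.09},{"dy":-0.04,"wz":-0.09},{"dy":-0.04,"wz":-0.09},{"dy":-0.04,"wz":-0.09},{"dy":-0.04,"wz":-0.09},{"dy":-0.04,"wz":-0.09},{"dy":-0.04,"wz":-0.09}]'; python3 st.py
```

```text
t 0.25 pos [0.1964 0.5931 0.2051] F [-1.   0.  -0.3] grip 0.0937
 q [-1.29  0.42 -0.01  1.61  0.    1.11 -0.05]  x [ 0.949 -0.314  0.   ]  y [-0.    -0.001 -1.   ] z [ 0.314  0.949 -0.001] yaw z 71.7 yaw x -18.3invalid input at $[0]: expected keys wx, wy, wz, dx, dy, dz, grip
```

```bash
python3 -m crank '[{"wx":0,"wy":0,"wz":-0.09,"dx":0.03,"dy":-0.036,"dz":0,"grip":0.094},{"wx":0,"wy":0,"wz":-0.09,"dx":0.03,"dy":-0.036,"dz":0,"grip":0.094},{"wx":0,"wy":0,"wz":-0.09,"dx":0.03,"dy":-0.036,"dz":0,"grip":0.094},{"wx":0,"wy":0,"wz":-0.09,"dx":0.03,"dy":-0.036,"dz":0,"grip":0.094},{"wx":0,"wy":0,"wz":-0.09,"dx":0.03,"dy":-0.036,"dz":0,"grip":0.094},{"wx":0,"wy":0,"wz":-0.09,"dx":0.03,"dy":-0.036,"dz":0,"grip":0.094},{"wx":0,"wy":0,"wz":-0.09,"dx":0.03,"dy":-0.036,"dz":0,"grip":0.094},{"wx":0,"wy":0,"wz":-0.09,"dx":0.03,"dy":-0.036,"dz":0,"grip":0.094}]'; python3 st.py
```

```text
t: 0.92
position: [0.4108, 0.3355, 0.2056]
orientation: [-0.613, 0.353, -0.353, 0.613]
force: [0.8, 0.7, -1.4]
grip_width: 0.094
t 0.92 pos [0.4108 0.3355 0.2056] F [ 0.8  0.7 -1.4] grip 0.094
 q [-0.96  0.25  0.26  1.86 -0.07  1.04 -0.15]  x [ 0.503 -0.865 -0.   ]  y [ 0.  0. -1.] z [0.865 0.503 0.   ] yaw z 30.2 yaw x -59.8
```

```bash
python3 -m crank '[{"wx":0,"wy":0,"wz":-0.1,"dx":0,"dy":-0.04,"dz":0,"grip":0.094},{"wx":0,"wy":0,"wz":-0.1,"dx":0,"dy":-0.04,"dz":0,"grip":0.094},{"wx":0,"wy":0,"wz":-0.1,"dx":0,"dy":-0.04,"dz":0,"grip":0.094},{"wx":0,"wy":0,"wz":-0.1,"dx":0,"dy":-0.04,"dz":0,"grip":0.094},{"wx":0,"wy":0,"wz":-0.1,"dx":0,"dy":-0.04,"dz":0,"grip":0.094},{"wx":0,"wy":0,"wz":-0.1,"dx":0,"dy":-0.04,"dz":0,"grip":0.094},{"wx":0,"wy":0,"wz":-0.1,"dx":0,"dy":-0.04,"dz":0,"grip":0.094},{"wx":0,"wy":0,"wz":-0.1,"dx":0,"dy":-0.04,"dz":0,"grip":0.094}]';python3 -m crank '[{"wx":0,"wy":0,"wz":-0.1,"dx":0,"dy":-0.04,"dz":0,"grip":0.07},{"wx":0,"wy":0,"wz":-0.1,"dx":0,"dy":-0.04,"dz":0,"grip":0.06},{"wx":0,"wy":0,"wz":-0.1,"dx":0,"dy":-0.04,"dz":0,"grip":0.06},{"wx":0,"wy":0,"wz":-0.1,"dx":0,"dy":-0.04,"dz":0,"grip":0.06},{"wx":0,"wy":0,"wz":-0.1,"dx":0,"dy":-0.03,"dz":0,"grip":0.06},{"wx":0,"wy":0,"wz":-0.1,"dx":0,"dy":0,"dz":0,"grip":0.06},{"wx":0,"wy":0,"wz":-0.1,"dx":0,"dy":0,"dz":0,"grip":0.06},{"wx":0,"wy":0,"wz":0,"dx":0,"dy":0,"dz":0,"grip":0.06}]'; python3 - <<'E'
from st import *
st();snap("wrist","w1")
E
```

```text
t: 1.58
position: [0.4094, 0.0155, 0.2056]
orientation: [-0.427, 0.564, -0.563, 0.427]
force: [1.0, -1.3, -1.0]
grip_width: 0.0942
t: 2.25
position: [0.4097, -0.1732, 0.2054]
orientation: [0.208, -0.676, 0.676, -0.207]
force: [0.1, 0.3, -0.1]
grip_width: 0.0599
t 2.25 pos [ 0.4097 -0.1732  0.2054] F [ 0.1  0.3 -0.1] grip 0.0599
 q [-0.44  0.11  0.83  2.06 -0.09  1.01 -0.54]  x [-0.828 -0.561  0.   ]  y [-0. -0. -1.] z [ 0.561 -0.828 -0.   ] yaw z -55.9 yaw x -145.9
```

View pics/w1.png

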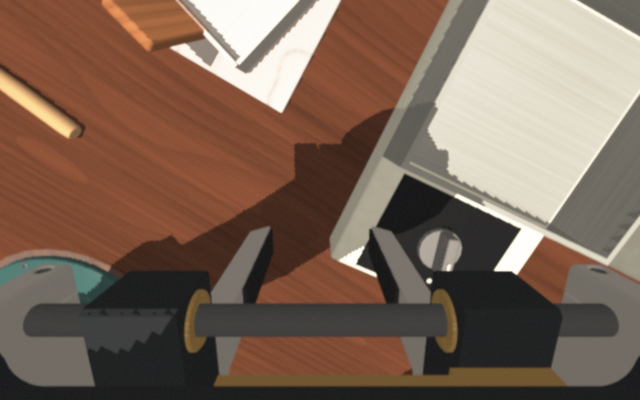

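```bash
python3 -m crank '[{"wx":0,"wy":0,"wz":0,"dx":0.005,"dy":-0.03,"dz":0,"grip":0.06},{"wx":0,"wy":0,"wz":0,"dx":0.005,"dy":-0.03,"dz":0,"grip":0.06},{"wx":0,"wy":0,"wz":0,"dx":0.005,"dy":-0.03,"dz":0,"grip":0.06},{"wx":0,"wy":0,"wz":-0.06,"dx":0.005,"dy":-0.03,"dz":0,"grip":0.06},{"wx":0,"wy":0,"wz":-0.06,"dx":0,"dy":-0.02,"dz":0,"grip":0.06},{"wx":0,"wy":0,"wz":0,"dx":0,"dy":0,"dz":0,"grip":0.06}]'; python3 - <<'E'
from st import *
st();snap("wrist","w2")
E
```

```text
t: 2.8
position: [0.4292, -0.3162, 0.2054]
orientation: [0.168, -0.686, 0.687, -0.167]
force: [-0.5, 0.3, -0.5]
grip_width: 0.0601
t 2.8 pos [ 0.4292 -0.3162  0.2054] F [-0.5  0.3 -0.5] grip 0.0601
 q [-0.14  0.35  0.88  1.86 -0.3   1.07 -0.23]  x [-0.887 -0.461  0.002]  y [-0.001 -0.002 -1.   ] z [ 0.461 -0.887  0.001] yaw z -62.6 yaw x -152.6
```

View pics/w2.png

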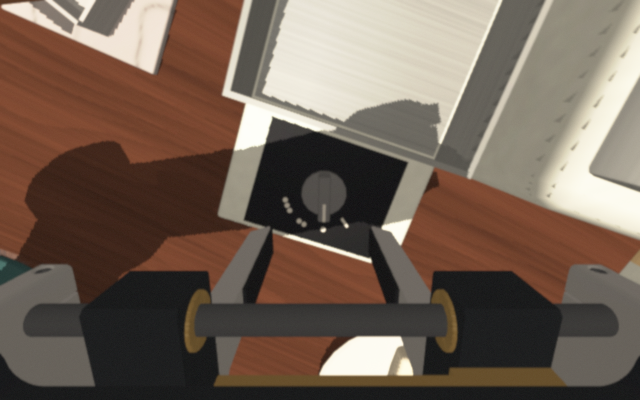

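```bash
python3 - <<'E'
from st import *
Tc=np.load("pics/w2.npy")
a=pz("wrist",323.5,173,.096,Tc);b=pz("wrist",325,222,.096,Tc);print(a,b,(a+b)/2,np.linalg.norm(a-b),np.degrees(np.arctan2(*(b-a)[1::-1])))
print(pz("wrist",324,192,.071,Tc), "target tcp z",.092-grasp_offset)
im=cv2.imread("pics/w2_full.png")[110:270,210:440];cv2.imwrite("pics/w2c.png",cv2.resize(im,None,fx=3.4,fy=3.4,interpolation=cv2.INTER_CUBIC))
E
```

```text
[ 0.4511515  -0.30822725  0.096     ] [ 0.40819217 -0.33234308  0.096     ] [ 0.42967184 -0.32028516  0.096     ] 0.0492653744028199 -150.69170596926645
[ 0.42971901 -0.3203249   0.071     ] target tcp z 0.0732
```

View pics/w2c.png

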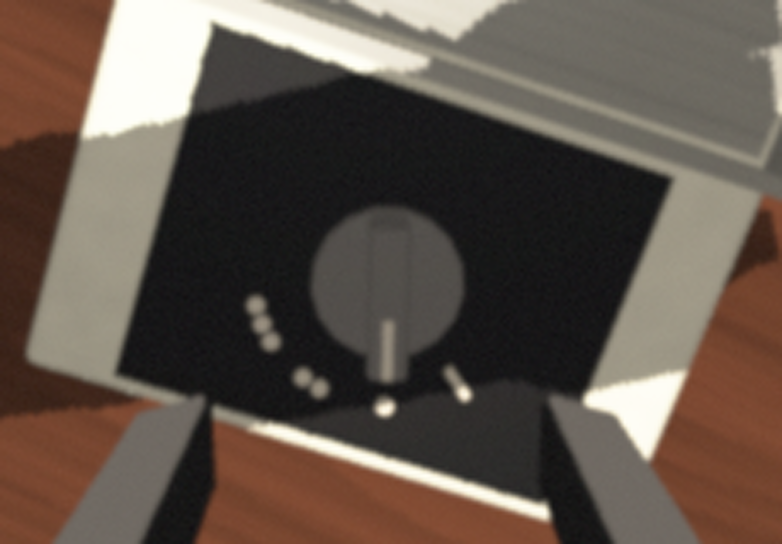

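```bash
python3 -m crank '[{"wx":0,"wy":0,"wz":0,"dx":0,"dy":-0.004,"dz":-0.03,"grip":0.05},{"wx":0,"wy":0,"wz":0,"dx":0,"dy":0,"dz":-0.03,"grip":0.05},{"wx":0,"wy":0,"wz":0,"dx":0,"dy":0,"dz":-0.03,"grip":0.05},{"wx":0,"wy":0,"wz":0,"dx":0,"dy":0,"dz":-0.025,"grip":0.05},{"wx":0,"wy":0,"wz":0,"dx":0,"dy":0,"dz":-0.0145,"grip":0.05},{"wx":0,"wy":0,"wz":0,"dx":0,"dy":0,"dz":0,"grip":0.05}]' 15; python3 st.py
```

```text
t: 3.35
position: [0.429, -0.3145, 0.0734]
orientation: [-0.171, 0.687, -0.685, 0.169]
force: [-0.1, -0.2, 0.0]
grip_width: 0.0502
t 3.35 pos [ 0.429  -0.3145  0.0734] F [-0.1 -0.2  0. ] grip 0.0502
 q [-0.01  0.54  0.75  1.97 -0.49  0.83 -0.08]  x [-0.884 -0.468  0.002]  y [-0.004  0.002 -1.   ] z [ 0.468 -0.884 -0.004] yaw z -62.1 yaw x -152.1
```

```bash
python3 -m crank '[{"wx":0,"wy":0,"wz":-0.01,"dx":0.0005,"dy":-0.0055,"dz":0.002,"grip":0.05},{"wx":0,"wy":0,"wz":0,"dx":0,"dy":0,"dz":0,"grip":0.03},{"wx":0,"wy":0,"wz":0,"dx":0,"dy":0,"dz":0,"grip":0.02},{"wx":0,"wy":0,"wz":0,"dx":0,"dy":0,"dz":0,"grip":0.01},{"wx":0,"wy":0,"wz":0,"dx":0,"dy":0,"dz":0,"grip":0.005},{"wx":0,"wy":0,"wz":0,"dx":0,"dy":0,"dz":0,"grip":0.005},{"wx":0,"wy":0,"wz":0,"dx":0,"dy":0,"dz":0,"grip":0.005}]' 15; python3 st.py
```

```text
t: 3.93
position: [0.4302, -0.3217, 0.078]
orientation: [-0.165, 0.688, -0.687, 0.165]
force: [-11.0, 22.1, 18.0]
grip_width: 0.0133
t 3.93 pos [ 0.4302 -0.3217  0.078 ] F [-11.   22.1  18. ] grip 0.0133
 q [-0.    0.54  0.75  1.96 -0.49  0.84 -0.08]  x [-0.891 -0.455 -0.   ]  y [-0.     0.001 -1.   ] z [ 0.455 -0.891 -0.001] yaw z -62.9 yaw x -152.9
```

```bash
python3 -m crank '[{"wx":0,"wy":0,"wz":0,"dx":-0.001,"dy":0.003,"dz":0,"grip":0.005},{"wx":0,"wy":0,"wz":0,"dx":0,"dy":0,"dz":0,"grip":0.005},{"wx":0,"wy":0,"wz":0,"dx":0,"dy":0,"dz":0,"grip":0.005}]'; python3 st.py
```

```text
t: 4.18
position: [0.4296, -0.3203, 0.0781]
orientation: [0.165, -0.687, 0.688, -0.165]
force: [2.5, -8.1, -6.0]
grip_width: 0.0115
t 4.18 pos [ 0.4296 -0.3203  0.0781] F [ 2.5 -8.1 -6. ] grip 0.0115
 q [-0.01  0.53  0.76  1.96 -0.49  0.83 -0.09]  x [-0.891 -0.454  0.   ]  y [ 0.001 -0.002 -1.   ] z [ 0.454 -0.891  0.002] yaw z -63.0 yaw x -153.0
```

Now turn 0.6 rad clockwise (with a little more for slack) and see.

```bash
python3 -m crank '[{"wx":0,"wy":0,"wz":-0.1,"dx":0,"dy":-0.0005,"dz":0,"grip":0.005},{"wx":0,"wy":0,"wz":-0.1,"dx":0,"dy":0,"dz":0,"grip":0.005},{"wx":0,"wy":0,"wz":-0.1,"dx":0,"dy":0,"dz":0,"grip":0.005},{"wx":0,"wy":0,"wz":-0.1,"dx":0,"dy":0,"dz":0,"grip":0.005},{"wx":0,"wy":0,"wz":-0.1,"dx":0,"dy":0,"dz":0,"grip":0.005},{"wx":0,"wy":0,"wz":-0.1,"dx":0,"dy":0,"dz":0,"grip":0.005},{"wx":0,"wy":0,"wz":0,"dx":0,"dy":0,"dz":0,"grip":0.005},{"wx":0,"wy":0,"wz":0,"dx":0,"dy":0,"dz":0,"grip":0.005}]'; python3 st.py
```

```text
t: 4.85
position: [0.4298, -0.3213, 0.0782]
orientation: [-0.046, -0.705, 0.707, 0.045]
force: [2.9, -10.0, -7.9]
grip_width: 0.0119
t 4.85 pos [ 0.4298 -0.3213  0.0782] F [  2.9 -10.   -7.9] grip 0.0119
 q [-0.11  0.59  0.9   1.96 -0.61  0.88 -0.58]  x [-0.992  0.129 -0.001]  y [ 0.001 -0.003 -1.   ] z [-0.129 -0.992  0.003] yaw z -97.4 yaw x 172.6
```

```bash
python3 -m crank '[{"wx":0,"wy":0,"wz":0,"dx":0,"dy":0,"dz":0,"grip":0.04},{"wx":0,"wy":0,"wz":0,"dx":0,"dy":0,"dz":0,"grip":0.05},{"wx":0,"wy":0,"wz":0,"dx":0,"dy":0,"dz":0,"grip":0.05},{"wx":0,"wy":0,"wz":0,"dx":0,"dy":0,"dz":0.04,"grip":0.05},{"wx":0,"wy":0,"wz":0,"dx":0,"dy":0,"dz":0.04,"grip":0.05},{"wx":0,"wy":0,"wz":0,"dx":0,"dy":0,"dz":0.04,"grip":0.05},{"wx":0,"wy":0,"wz":0,"dx":0,"dy":0,"dz":0,"grip":0.05},{"wx":0,"wy":0,"wz":0,"dx":0,"dy":0,"dz":0,"grip":0.05}]';  python3 - <<'E'
from st import *
st();snap("wrist","w3",(200,80,440,300),3)
E
```

```text
t: 5.52
position: [0.4302, -0.3199, 0.1995]
orientation: [-0.046, -0.706, 0.706, 0.044]
force: [0.2, 0.2, -1.3]
grip_width: 0.05
t 5.52 pos [ 0.4302 -0.3199  0.1995] F [ 0.2  0.2 -1.3] grip 0.05
 q [-0.25  0.43  1.06  1.87 -0.43  1.09 -0.72]  x [-0.992  0.127 -0.003]  y [ 0.003 -0.    -1.   ] z [-0.127 -0.992 -0.   ] yaw z -97.3 yaw x 172.7
```

View pics/w3.png

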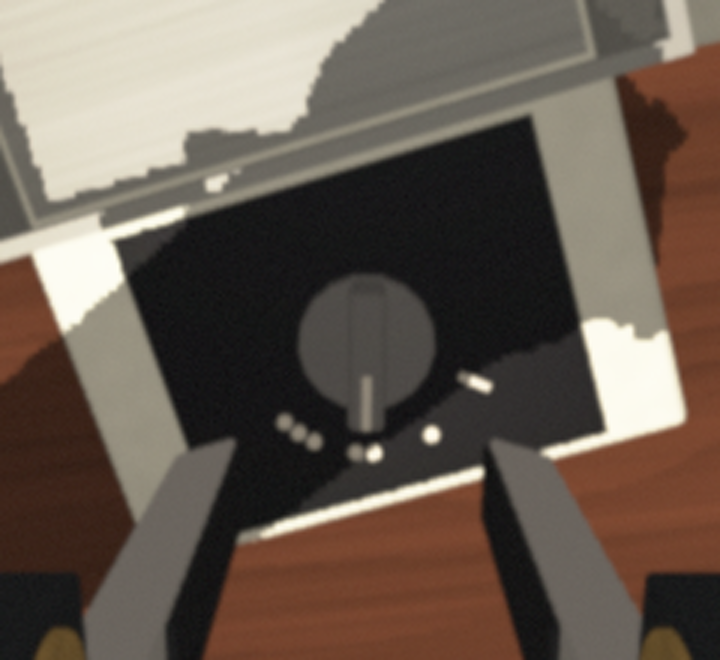

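```bash
python3 -m crank '[{"wx":0,"wy":0,"wz":0.12,"dx":0.002,"dy":0.03,"dz":0,"grip":0.055},{"wx":0,"wy":0,"wz":0.12,"dx":0.002,"dy":0.03,"dz":0,"grip":0.055},{"wx":0,"wy":0,"wz":0.12,"dx":0.002,"dy":0.03,"dz":0,"grip":0.055},{"wx":0,"wy":0,"wz":0.12,"dx":0.002,"dy":0.03,"dz":0,"grip":0.055},{"wx":0,"wy":0,"wz":0.12,"dx":0.002,"dy":0.03,"dz":0,"grip":0.055},{"wx":0,"wy":0,"wz":0.12,"dx":0.002,"dy":0.03,"dz":0,"grip":0.055},{"wx":0,"wy":0,"wz":0.12,"dx":0.002,"dy":0.03,"dz":0,"grip":0.055},{"wx":0,"wy":0,"wz":0.12,"dx":0.002,"dy":0.03,"dz":0,"grip":0.055}]'; python3 st.py;  python3 -m crank '[{"wx":0,"wy":0,"wz":0.12,"dx":0.001,"dy":0.03,"dz":0,"grip":0.055},{"wx":0,"wy":0,"wz":0.12,"dx":0.001,"dy":0.03,"dz":0,"grip":0.055},{"wx":0,"wy":0,"wz":0.12,"dx":0.001,"dy":0.03,"dz":0,"grip":0.055},{"wx":0,"wy":0,"wz":0.12,"dx":0.001,"dy":0.03,"dz":0,"grip":0.055},{"wx":0,"wy":0,"wz":0.12,"dx":0.001,"dy":0.03,"dz":0,"grip":0.055},{"wx":0,"wy":0,"wz":0.12,"dx":0.001,"dy":0.03,"dz":0,"grip":0.055},{"wx":0,"wy":0,"wz":0.12,"dx":0.001,"dy":0.03,"dz":0,"grip":0.055},{"wx":0,"wy":0,"wz":0.12,"dx":0.001,"dy":0.03,"dz":0,"grip":0.055}]'; python3 - <<'E'
from st import *
st();snap("top","t1",(200,140,310,260),5)
E
```

```text
t: 6.23
position: [0.4446, -0.078, 0.1971]
orientation: [-0.288, 0.646, -0.646, 0.287]
force: [1.2, 0.2, 0.6]
grip_width: 0.0551
t 6.23 pos [ 0.4446 -0.078   0.1971] F [1.2 0.2 0.6] grip 0.0551
 q [-0.7   0.15  0.89  2.06 -0.14  1.   -0.48]  x [-0.669 -0.743  0.001]  y [-0.001  0.    -1.   ] z [ 0.743 -0.669 -0.001] yaw z -42.0 yaw x -132.0
t: 6.9
position: [0.4523, 0.1617, 0.1967]
orientation: [0.554, -0.44, 0.44, -0.553]
force: [1.1, -0.2, 0.5]
grip_width: 0.0548
t 6.9 pos [0.4523 0.1617 0.1967] F [ 1.1 -0.2  0.5] grip 0.0548
 q [-0.93  0.19  0.59  1.99 -0.12  1.   -0.05]  x [ 0.225 -0.974  0.   ]  y [-0.002 -0.001 -1.   ] z [ 0.974  0.225 -0.002] yaw z 13.0 yaw x -77.0
```

View pics/t1.png

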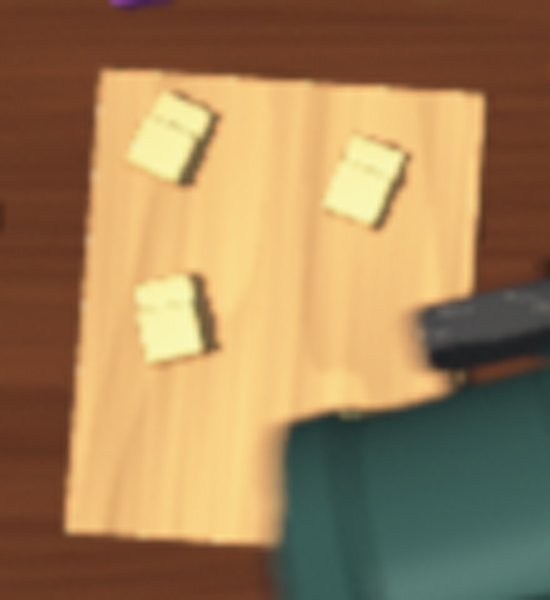

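```bash
python3 -m crank '[{"wx":0,"wy":0,"wz":0.12,"dx":0.001,"dy":0.015,"dz":0,"grip":0.055},{"wx":0,"wy":0,"wz":0.12,"dx":0.001,"dy":0.015,"dz":0,"grip":0.055},{"wx":0,"wy":0,"wz":0.12,"dx":0.001,"dy":0.015,"dz":0,"grip":0.055},{"wx":0,"wy":0,"wz":0.12,"dx":0.001,"dy":0.015,"dz":0,"grip":0.055},{"wx":0,"wy":0,"wz":0.12,"dx":0.001,"dy":0.015,"dz":0,"grip":0.055},{"wx":0,"wy":0,"wz":0.12,"dx":0.001,"dy":0.015,"dz":0,"grip":0.055},{"wx":0,"wy":0,"wz":0.12,"dx":0.001,"dy":0.01,"dz":0,"grip":0.055},{"wx":0,"wy":0,"wz":0.12,"dx":0.001,"dy":0.005,"dz":0,"grip":0.055}]';  python3 -m crank '[{"wx":0,"wy":0,"wz":0.12,"dx":0,"dy":0,"dz":0,"grip":0.055},{"wx":0,"wy":0,"wz":0.12,"dx":0,"dy":0,"dz":0,"grip":0.055},{"wx":0,"wy":0,"wz":0.06,"dx":0,"dy":0,"dz":0,"grip":0.055},{"wx":0,"wy":0,"wz":0,"dx":0,"dy":0,"dz":0,"grip":0.055}]'; python3 - <<'E'
from st import *
st();snap("wrist","w4")
E
```

```text
t: 7.62
position: [0.4604, 0.2662, 0.1964]
orientation: [0.695, -0.135, 0.134, -0.694]
force: [1.4, -0.3, -0.7]
grip_width: 0.0551
t: 7.95
position: [0.4608, 0.2647, 0.1967]
orientation: [0.707, -0.031, 0.03, -0.706]
force: [-0.2, -0.5, -1.0]
grip_width: 0.055
t 7.95 pos [0.4608 0.2647 0.1967] F [-0.2 -0.5 -1. ] grip 0.055
 q [-0.87  0.27  0.34  1.86 -0.11  1.03  1.  ]  x [ 0.996 -0.087 -0.002]  y [-0.002 -0.001 -1.   ] z [ 0.087  0.996 -0.001] yaw z 85.0 yaw x -5.0
```

View pics/w4.png

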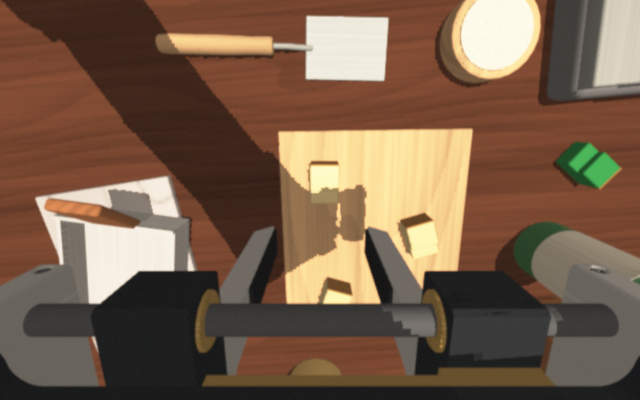

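```bash
python3 - <<'E'
from st import *
Tc=np.load("pics/w4.npy")
u=proj("wrist",[[.4606,.2681,.045],[.5363,.3769,.045],[.6137,.2669,.045]],Tc);print(u)
im=cv2.imread("pics/w4_full.png")[140:280,270:480];cv2.imwrite("pics/w4c.png",cv2.resize(im,None,fx=3.8,fy=3.8,interpolation=cv2.INTER_CUBIC))
E
```

```text
[[323.78225358 187.68249251]
 [422.71200134 243.14869227]
 [333.32529166 308.58630313]]
```

View pics/w4c.png

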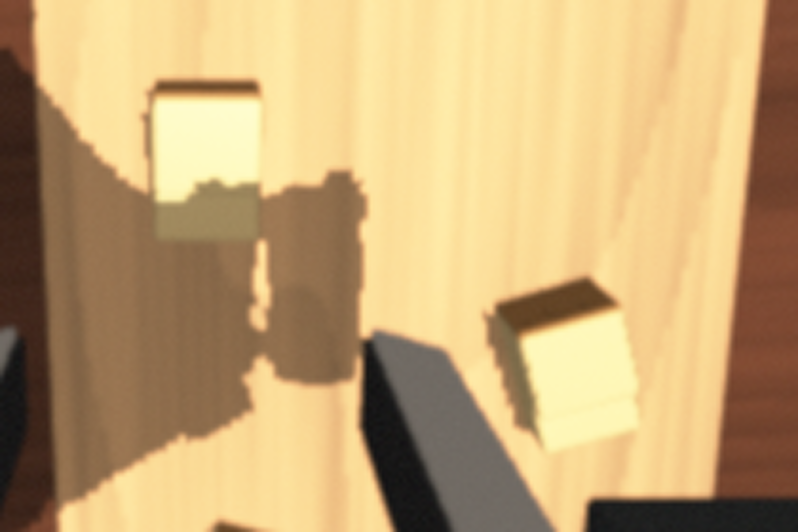

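```bash
python3 -m crank '[{"wx":0,"wy":0,"wz":0.02,"dx":-0.003,"dy":0.004,"dz":-0.035,"grip":0.055},{"wx":0,"wy":0,"wz":0,"dx":0,"dy":0,"dz":-0.035,"grip":0.055},{"wx":0,"wy":0,"wz":0,"dx":0,"dy":0,"dz":-0.035,"grip":0.055},{"wx":0,"wy":0,"wz":0,"dx":0,"dy":0,"dz":-0.035,"grip":0.055},{"wx":0,"wy":0,"wz":0,"dx":0,"dy":0,"dz":-0.02,"grip":0.055},{"wx":0,"wy":0,"wz":0,"dx":0,"dy":0,"dz":-0.012,"grip":0.055},{"wx":0,"wy":0,"wz":0,"dx":0,"dy":0,"dz":0,"grip":0.055}]' 15; python3 st.py
```

```text
t: 8.58
position: [0.4571, 0.2682, 0.0236]
orientation: [0.708, -0.027, 0.024, -0.706]
force: [-1.1, -0.7, 0.0]
grip_width: 0.055
t 8.58 pos [0.4571 0.2682 0.0236] F [-1.1 -0.7  0. ] grip 0.055
 q [-0.81  0.52  0.28  1.99 -0.22  0.67  1.1 ]  x [ 0.997 -0.072 -0.003]  y [-0.003 -0.003 -1.   ] z [ 0.072  0.997 -0.003] yaw z 85.9 yaw x -4.1
```

```bash
python3 -m crank '[{"wx":0,"wy":0,"wz":0,"dx":0,"dy":0,"dz":-0.004,"grip":0.055},{"wx":0,"wy":0,"wz":0,"dx":0,"dy":0,"dz":0,"grip":0.04},{"wx":0,"wy":0,"wz":0,"dx":0,"dy":0,"dz":0,"grip":0.028},{"wx":0,"wy":0,"wz":0,"dx":0,"dy":0,"dz":0,"grip":0.025},{"wx":0,"wy":0,"wz":0,"dx":0,"dy":0,"dz":0,"grip":0.025},{"wx":0,"wy":0,"wz":0,"dx":0,"dy":0,"dz":0,"grip":0.025},{"wx":0,"wy":0,"wz":0,"dx":0,"dy":0,"dz":0.03,"grip":0.025},{"wx":0,"wy":0,"wz":0,"dx":0,"dy":0,"dz":0.04,"grip":0.025}]' 15; python3 st.py
```

```text
t: 9.25
position: [0.4569, 0.2681, 0.0908]
orientation: [0.708, -0.026, 0.023, -0.705]
force: [0.8, 1.0, -1.3]
grip_width: 0.0318
t 9.25 pos [0.4569 0.2681 0.0908] F [ 0.8  1.  -1.3] grip 0.0318
 q [-0.85  0.41  0.31  1.95 -0.17  0.81  1.06]  x [ 0.998 -0.07  -0.003]  y [-0.004 -0.003 -1.   ] z [ 0.07   0.998 -0.003] yaw z 86.0 yaw x -4.0
```

```bash
python3 -m crank '[{"wx":0,"wy":0,"wz":-0.02,"dx":0.01,"dy":-0.03,"dz":0.04,"grip":0.025},{"wx":0,"wy":0,"wz":-0.02,"dx":0.02,"dy":-0.03,"dz":0.04,"grip":0.025},{"wx":0,"wy":0,"wz":-0.02,"dx":0.02,"dy":-0.03,"dz":0.02,"grip":0.025},{"wx":0,"wy":0,"wz":-0.02,"dx":0.02,"dy":-0.03,"dz":0,"grip":0.025},{"wx":0,"wy":0,"wz":-0.02,"dx":0.02,"dy":-0.03,"dz":0,"grip":0.025},{"wx":0,"wy":0,"wz":-0.02,"dx":0.02,"dy":-0.03,"dz":0,"grip":0.025},{"wx":0,"wy":0,"wz":-0.02,"dx":0.02,"dy":-0.03,"dz":0,"grip":0.025},{"wx":0,"wy":0,"wz":0,"dx":0,"dy":0,"dz":0,"grip":0.025}]' 15; python3 - <<'E'
from st import *
st();snap("wrist","w5")
t=cv2.imread("pics/top0.png")[135:245,325:405];cv2.imwrite("pics/s0.png",cv2.resize(t,None,fx=5.4,fy=5.4,interpolation=cv2.INTER_CUBIC))
E
```

```text
t: 9.92
position: [0.5846, 0.0645, 0.1762]
orientation: [0.704, -0.076, 0.078, -0.702]
force: [-0.2, -0.5, -0.2]
grip_width: 0.0319
t 9.92 pos [0.5846 0.0645 0.1762] F [-0.2 -0.5 -0.2] grip 0.0319
 q [-0.52  0.41  0.45  1.75 -0.2   1.03  1.36]  x [ 0.976 -0.217  0.002]  y [ 0.002 -0.003 -1.   ] z [ 0.217  0.976 -0.002] yaw z 77.5 yaw x -12.5
```

View pics/w5.png

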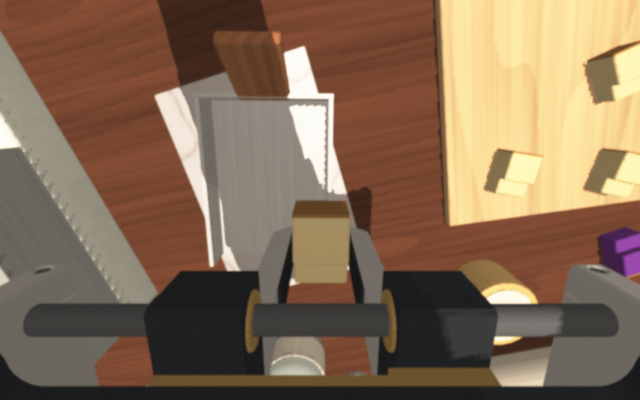

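View pics/s0.png

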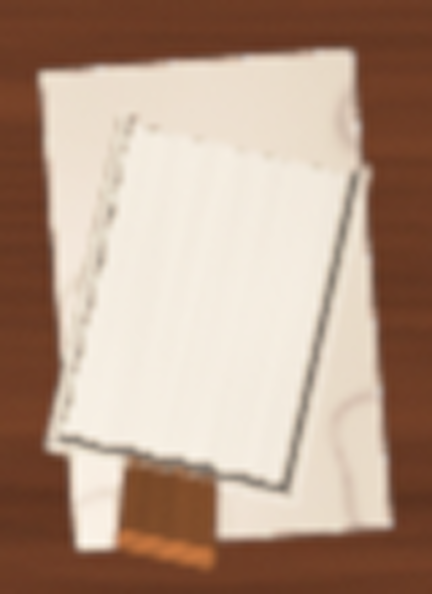

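```bash
python3 - <<'E'
from st import *
Tc=np.load("pics/w5.npy")
im=cv2.imread("pics/w5_full.png")[20:290,140:360];cv2.imwrite("pics/w5c.png",cv2.resize(im,None,fx=2.2*1,fy=2.2,interpolation=cv2.INTER_CUBIC))
im=cv2.imread("pics/w5_full.png")[70:130,180:350];cv2.imwrite("pics/w5d.png",cv2.resize(im,None,fx=4.5,fy=4.5,interpolation=cv2.INTER_CUBIC))
a=pz("wrist",199,95,.055,Tc);b=pz("wrist",334,94,.055,Tc);print(a,b,np.linalg.norm(b-a),np.degrees(np.arctan2(*(b-a)[1::-1]))-90)
m=(a+b)/2;y=np.arctan2(*(b-a)[1::-1])-np.pi/2;print(m[:2]+.09*np.array([np.cos(y),np.sin(y)]))
E
```

```text
[ 0.46724156 -0.02554814  0.055     ] [0.49362569 0.09719292 0.055     ] 0.1255447767931088 -12.131560655746227
[0.56842371 0.01690825]
```

View pics/w5d.png

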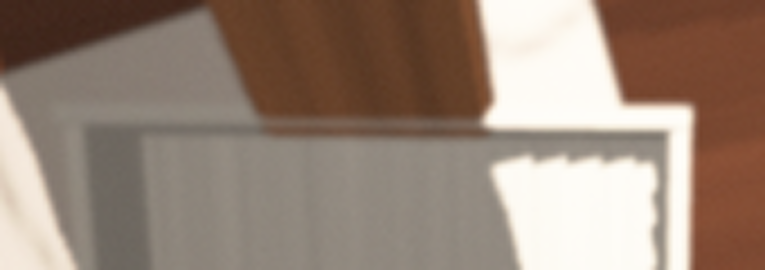

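View pics/w5c.png

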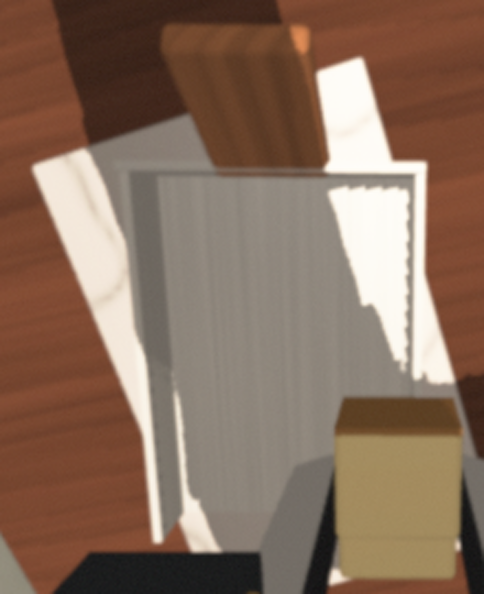

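```bash
python3 - <<'E'
from st import *
Tc=np.load("pics/w5.npy")
a=pz("wrist",193.7,93,.055,Tc);b=pz("wrist",334,93.2,.055,Tc);print(a,b,np.linalg.norm(b-a),np.degrees(np.arctan2(*(b-a)[1::-1]))-90)
m=(a+b)/2;y=np.arctan2(*(b-a)[1::-1])-np.pi/2;print(m[:2]+.09*np.array([np.cos(y),np.sin(y)]))
c=pz("wrist",209.5,266.5,.05,Tc);print(c,np.linalg.norm(c-a),np.degrees(np.arctan2(*(c-a)[1::-1])))
M=[[-.09,-.066,.045],[-.09,.066,.045],[.09,-.066,.04]]
print(fit("wrist",[(193.7,93),(334,93.2),(209.5,266.5)],M,z0=.01,x0=(.57,.01),Tc=Tc))
# scene check of cam top
g=lambda L:[(325+(x+.5)/5.4-.5,135+(y+.5)/5.4-.5) for x,y in L]
print(fit("top",g([(48,447),(290,490),(360,170),(128,112)]),[[-.09,.066,.045],[-.09,-.066,.045],[.09,-.066,.04],[.09,.066,.04]],z0=.01,x0=(.57,.01)))
E
```

```text
[ 0.46449192 -0.02979647  0.055     ] [0.49293672 0.09733774 0.055     ] 0.13027744608115394 -12.611563025704143
[0.56654286 0.01412002]
[ 0.63915866 -0.07261876  0.05      ] 0.17990891674625178 -13.775255847685285
(array([ 0.56641336,  0.0130185 , -0.22943476]), np.float64(1.1020851366685271))
(array([ 0.56933836,  0.01344486, -0.22654621]), np.float64(1.7133995767320935))
```

```bash
python3 -m crank '[{"wx":0,"wy":0,"wz":0,"dx":0.003,"dy":-0.0286,"dz":0,"grip":0.025},{"wx":0,"wy":0,"wz":-0.01,"dx":0,"dy":0,"dz":-0.035,"grip":0.025},{"wx":0,"wy":0,"wz":0,"dx":0,"dy":0,"dz":-0.035,"grip":0.025},{"wx":0,"wy":0,"wz":0,"dx":0,"dy":0,"dz":-0.035,"grip":0.025},{"wx":0,"wy":0,"wz":0,"dx":0,"dy":0,"dz":-0.03,"grip":0.025},{"wx":0,"wy":0,"wz":0,"dx":0,"dy":0,"dz":-0.012,"grip":0.025},{"wx":0,"wy":0,"wz":0,"dx":0,"dy":0,"dz":0,"grip":0.025}]' 15; python3 st.py
```

```text
t: 10.55
position: [0.5832, 0.0434, 0.0261]
orientation: [0.703, -0.079, 0.076, -0.703]
force: [-0.5, -0.9, -1.4]
grip_width: 0.032
t 10.55 pos [0.5832 0.0434 0.0261] F [-0.5 -0.9 -1.4] grip 0.032
 q [-0.42  0.61  0.38  1.85 -0.32  0.75  1.49]  x [ 0.976 -0.217 -0.004]  y [-0.004 -0.001 -1.   ] z [ 0.217  0.976 -0.001] yaw z 77.4 yaw x -12.6
```

```bash
python3 -m crank '[{"wx":0,"wy":0,"wz":0,"dx":0.003,"dy":-0.008,"dz":0,"grip":0.025},{"wx":0,"wy":0,"wz":0,"dx":0,"dy":0,"dz":0,"grip":0.025},{"wx":0,"wy":0,"wz":0,"dx":0,"dy":0,"dz":-0.004,"grip":0.025},{"wx":0,"wy":0,"wz":0,"dx":0,"dy":0,"dz":0,"grip":0.025}]' 15; python3 st.py
```

```text
t: 10.88
position: [0.5883, 0.0351, 0.025]
orientation: [-0.703, 0.077, -0.078, 0.703]
force: [-0.9, 0.7, -0.4]
grip_width: 0.0319
t 10.88 pos [0.5883 0.0351 0.025 ] F [-0.9  0.7 -0.4] grip 0.0319
 q [-0.4   0.61  0.38  1.84 -0.32  0.75  1.5 ]  x [ 0.976 -0.218  0.001]  y [ 0.001  0.    -1.   ] z [0.218 0.976 0.001] yaw z 77.4 yaw x -12.6
```

```bash
python3 -m crank '[{"wx":0,"wy":0,"wz":0,"dx":0,"dy":0,"dz":-0.0035,"grip":0.025},{"wx":0,"wy":0,"wz":0,"dx":0,"dy":0,"dz":0,"grip":0.025},{"wx":0,"wy":0,"wz":0,"dx":0,"dy":0,"dz":0,"grip":0.042},{"wx":0,"wy":0,"wz":0,"dx":0,"dy":0,"dz":0,"grip":0.042},{"wx":0,"wy":0,"wz":0,"dx":0,"dy":0,"dz":0,"grip":0.042},{"wx":0,"wy":0,"wz":0,"dx":0,"dy":0,"dz":0.04,"grip":0.042},{"wx":0,"wy":0,"wz":0,"dx":0,"dy":0,"dz":0.04,"grip":0.042},{"wx":0,"wy":0,"wz":0,"dx":0,"dy":0,"dz":0.04,"grip":0.055}]' 15; python3 st.py
```

```text
t: 11.55
position: [0.5874, 0.0346, 0.1422]
orientation: [0.703, -0.078, 0.077, -0.703]
force: [-0.1, 0.8, -0.3]
grip_width: 0.0457
t 11.55 pos [0.5874 0.0346 0.1422] F [-0.1  0.8 -0.3] grip 0.0457
 q [-0.46  0.45  0.45  1.78 -0.23  0.97  1.44]  x [ 0.976 -0.218 -0.001]  y [-0.001 -0.001 -1.   ] z [ 0.218  0.976 -0.001] yaw z 77.4 yaw x -12.6
```

```bash
python3 -m crank '[{"wx":0,"wy":0,"wz":-0.03,"dx":0.004,"dy":0.035,"dz":0.02,"grip":0.055},{"wx":0,"wy":0,"wz":-0.03,"dx":0.004,"dy":0.035,"dz":0.02,"grip":0.055},{"wx":0,"wy":0,"wz":-0.03,"dx":0.004,"dy":0.035,"dz":0,"grip":0.055},{"wx":0,"wy":0,"wz":-0.03,"dx":0.004,"dy":0.035,"dz":0,"grip":0.055},{"wx":0,"wy":0,"wz":-0.03,"dx":0.004,"dy":0.035,"dz":0,"grip":0.055},{"wx":0,"wy":0,"wz":-0.035,"dx":0.004,"dy":0.035,"dz":0,"grip":0.055},{"wx":0,"wy":0,"wz":0,"dx":0.002,"dy":0.022,"dz":0,"grip":0.055},{"wx":0,"wy":0,"wz":0,"dx":0,"dy":0,"dz":0,"grip":0.055}]' 15; python3 - <<'E'
from st import *
st();Tc=snap("wrist","w6")
print(proj("wrist",[[.6137,.2669,.045],[.6407,.3768,.045],[.5363,.3769,.045]],Tc))
E
```

```text
t: 12.22
position: [0.6129, 0.273, 0.1802]
orientation: [-0.693, 0.14, -0.14, 0.693]
force: [-0.4, -0.2, -0.3]
grip_width: 0.0556
t 12.22 pos [0.6129 0.273  0.1802] F [-0.4 -0.2 -0.3] grip 0.0556
 q [-0.77  0.55  0.44  1.52 -0.25  1.12  0.9 ]  x [ 0.922 -0.388 -0.001]  y [-0.001  0.001 -1.   ] z [0.388 0.922 0.001] yaw z 67.2 yaw x -22.8
[[315.58618766 194.2516788 ]
 [422.69721942 177.62138987]
 [389.18157046  79.15224711]]
```

View pics/w6.png

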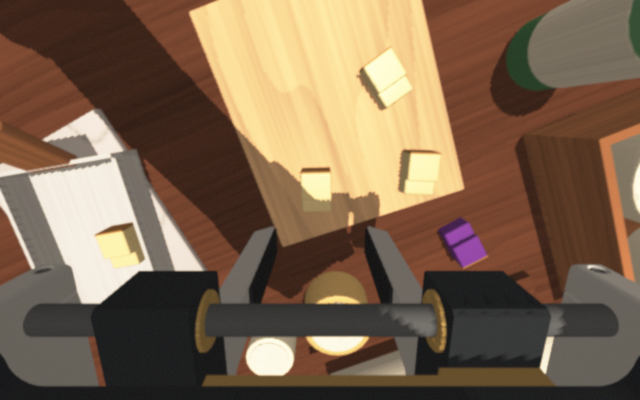

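```bash
python3 -m crank '[{"wx":0,"wy":0,"wz":-0.005,"dx":-0.001,"dy":-0.0052,"dz":-0.03,"grip":0.055},{"wx":0,"wy":0,"wz":0,"dx":0,"dy":0,"dz":-0.035,"grip":0.055},{"wx":0,"wy":0,"wz":0,"dx":0,"dy":0,"dz":-0.035,"grip":0.055},{"wx":0,"wy":0,"wz":0,"dx":0,"dy":0,"dz":-0.035,"grip":0.055},{"wx":0,"wy":0,"wz":0,"dx":0,"dy":0,"dz":-0.018,"grip":0.055},{"wx":0,"wy":0,"wz":0,"dx":0,"dy":0,"dz":-0.007,"grip":0.055},{"wx":0,"wy":0,"wz":0,"dx":0,"dy":0,"dz":0,"grip":0.055},{"wx":0,"wy":0,"wz":0,"dx":0,"dy":0,"dz":0,"grip":0.055}]' 15; python3 st.py
```

```text
t: 12.93
position: [0.6137, 0.2611, 0.0222]
orientation: [-0.692, 0.144, -0.144, 0.692]
force: [0.5, 0.4, 0.1]
grip_width: 0.0553
t 12.93 pos [0.6137 0.2611 0.0222] F [0.5 0.4 0.1] grip 0.0553
 q [-0.71  0.73  0.38  1.63 -0.33  0.84  0.96]  x [ 0.917 -0.399  0.001]  y [ 0.001  0.    -1.   ] z [0.399 0.917 0.   ] yaw z 66.5 yaw x -23.5
```

```bash
python3 -m crank '[{"wx":0,"wy":0,"wz":0,"dx":-0.001,"dy":0.0065,"dz":-0.002,"grip":0.055},{"wx":0,"wy":0,"wz":0,"dx":0,"dy":0,"dz":0,"grip":0.055},{"wx":0,"wy":0,"wz":0,"dx":0,"dy":0,"dz":0,"grip":0.03},{"wx":0,"wy":0,"wz":0,"dx":0,"dy":0,"dz":0,"grip":0.025},{"wx":0,"wy":0,"wz":0,"dx":0,"dy":0,"dz":0,"grip":0.025},{"wx":0,"wy":0,"wz":0,"dx":0,"dy":0,"dz":0,"grip":0.025},{"wx":0,"wy":0,"wz":0,"dx":0,"dy":0,"dz":0.04,"grip":0.025},{"wx":0,"wy":0,"wz":0,"dx":0,"dy":0,"dz":0.04,"grip":0.025}]' 15; python3 st.py
```

```text
t: 13.6
position: [0.6106, 0.2674, 0.0981]
orientation: [0.693, -0.145, 0.143, -0.691]
force: [0.8, 0.5, 0.4]
grip_width: 0.0323
t 13.6 pos [0.6106 0.2674 0.0981] F [0.8 0.5 0.4] grip 0.0323
 q [-0.75  0.64  0.42  1.6  -0.29  0.98  0.92]  x [ 0.917 -0.399 -0.002]  y [-0.004 -0.002 -1.   ] z [ 0.399  0.917 -0.004] yaw z 66.5 yaw x -23.5
```

```bash
python3 -m crank '[{"wx":0,"wy":0,"wz":0.03,"dx":-0.005,"dy":-0.035,"dz":0.03,"grip":0.025},{"wx":0,"wy":0,"wz":0.03,"dx":-0.005,"dy":-0.035,"dz":0.01,"grip":0.025},{"wx":0,"wy":0,"wz":0.03,"dx":-0.005,"dy":-0.035,"dz":0,"grip":0.025},{"wx":0,"wy":0,"wz":0.03,"dx":-0.005,"dy":-0.035,"dz":0,"grip":0.025},{"wx":0,"wy":0,"wz":0.03,"dx":-0.005,"dy":-0.035,"dz":0,"grip":0.025},{"wx":0,"wy":0,"wz":0.03,"dx":-0.005,"dy":-0.035,"dz":0,"grip":0.025},{"wx":0,"wy":0,"wz":0,"dx":-0.005,"dy":-0.035,"dz":0,"grip":0.025},{"wx":0,"wy":0,"wz":0,"dx":0,"dy":-0.035,"dz":0,"grip":0.025}]' 15; python3 -m crank '[{"wx":0,"wy":0,"wz":0,"dx":0,"dy":0,"dz":0,"grip":0.025},{"wx":0,"wy":0,"wz":0,"dx":0,"dy":0,"dz":0,"grip":0.025},{"wx":0,"wy":0,"wz":0,"dx":0,"dy":0,"dz":0,"grip":0.025}]';python3 st.py
```

```text
t: 14.27
position: [0.5765, -0.0099, 0.1363]
orientation: [-0.702, 0.081, -0.081, 0.703]
force: [0.2, 0.2, 0.1]
grip_width: 0.0319
t: 14.52
position: [0.5776, -0.0078, 0.136]
orientation: [-0.702, 0.081, -0.081, 0.703]
force: [0.5, 0.8, -0.2]
grip_width: 0.032
t 14.52 pos [ 0.5776 -0.0078  0.136 ] F [ 0.5  0.8 -0.2] grip 0.032
 q [-0.39  0.44  0.45  1.81 -0.23  0.94  1.5 ]  x [ 0.974 -0.228 -0.   ]  y [ 0.  0. -1.] z [0.228 0.974 0.   ] yaw z 76.8 yaw x -13.2
```

```bash
python3 -m crank '[{"wx":0,"wy":0,"wz":0,"dx":-0.002,"dy":-0.009,"dz":0,"grip":0.025},{"wx":0,"wy":0,"wz":0,"dx":0,"dy":0,"dz":-0.03,"grip":0.025},{"wx":0,"wy":0,"wz":0,"dx":0,"dy":0,"dz":-0.03,"grip":0.025},{"wx":0,"wy":0,"wz":0,"dx":0,"dy":0,"dz":-0.03,"grip":0.025},{"wx":0,"wy":0,"wz":0,"dx":0,"dy":0,"dz":-0.015,"grip":0.025},{"wx":0,"wy":0,"wz":0,"dx":0,"dy":0,"dz":-0.004,"grip":0.025},{"wx":0,"wy":0,"wz":0,"dx":0,"dy":0,"dz":0,"grip":0.025},{"wx":0,"wy":0,"wz":0,"dx":0,"dy":0,"dz":0,"grip":0.025}]' 15; python3 st.py
```

```text
t: 15.18
position: [0.5761, -0.0171, 0.0279]
orientation: [0.702, -0.081, 0.081, -0.702]
force: [-0.3, -0.4, 0.1]
grip_width: 0.032
t 15.18 pos [ 0.5761 -0.0171  0.0279] F [-0.3 -0.4  0.1] grip 0.032
 q [-0.33  0.59  0.39  1.87 -0.32  0.74  1.59]  x [ 0.974 -0.227  0.001]  y [ 0.001 -0.    -1.   ] z [0.227 0.974 0.   ] yaw z 76.9 yaw x -13.1
```

```bash
python3 -m crank '[{"wx":0,"wy":0,"wz":0,"dx":0,"dy":0,"dz":-0.006,"grip":0.025},{"wx":0,"wy":0,"wz":0,"dx":0,"dy":0,"dz":0,"grip":0.025},{"wx":0,"wy":0,"wz":0,"dx":0,"dy":0,"dz":0,"grip":0.042},{"wx":0,"wy":0,"wz":0,"dx":0,"dy":0,"dz":0,"grip":0.042},{"wx":0,"wy":0,"wz":0,"dx":0,"dy":0,"dz":0,"grip":0.042},{"wx":0,"wy":0,"wz":0,"dx":0,"dy":0,"dz":0.04,"grip":0.042},{"wx":0,"wy":0,"wz":0,"dx":0,"dy":0,"dz":0.04,"grip":0.042},{"wx":0,"wy":0,"wz":0,"dx":0,"dy":0,"dz":0.04,"grip":0.055}]' 15; python3 st.py
```

```text
t: 15.85
position: [0.575, -0.0175, 0.1425]
orientation: [0.703, -0.082, 0.081, -0.702]
force: [1.2, -0.1, 0.1]
grip_width: 0.0459
t 15.85 pos [ 0.575  -0.0175  0.1425] F [ 1.2 -0.1  0.1] grip 0.0459
 q [-0.39  0.43  0.46  1.81 -0.23  0.95  1.52]  x [ 0.974 -0.228 -0.001]  y [-0.001 -0.001 -1.   ] z [ 0.228  0.974 -0.001] yaw z 76.8 yaw x -13.2
```

```bash
python3 -m crank '[{"wx":0,"wy":0,"wz":0.05,"dx":-0.004,"dy":0.04,"dz":0.02,"grip":0.055},{"wx":0,"wy":0,"wz":0.05,"dx":-0.004,"dy":0.04,"dz":0.02,"grip":0.055},{"wx":0,"wy":0,"wz":0.05,"dx":-0.004,"dy":0.04,"dz":0,"grip":0.055},{"wx":0,"wy":0,"wz":0.05,"dx":-0.004,"dy":0.04,"dz":0,"grip":0.055},{"wx":0,"wy":0,"wz":0.05,"dx":-0.004,"dy":0.04,"dz":0,"grip":0.055},{"wx":0,"wy":0,"wz":0.05,"dx":-0.004,"dy":0.04,"dz":0,"grip":0.055},{"wx":0,"wy":0,"wz":0.05,"dx":-0.004,"dy":0.04,"dz":0,"grip":0.055},{"wx":0,"wy":0,"wz":0.05,"dx":-0.004,"dy":0.04,"dz":0,"grip":0.055}]' 15;python3 -m crank '[{"wx":0,"wy":0,"wz":0.035,"dx":-0.004,"dy":0.04,"dz":0,"grip":0.055},{"wx":0,"wy":0,"wz":0,"dx":-0.002,"dy":0.034,"dz":0,"grip":0.055},{"wx":0,"wy":0,"wz":0,"dx":0,"dy":0,"dz":0,"grip":0.055},{"wx":0,"wy":0,"wz":0,"dx":0,"dy":0,"dz":0,"grip":0.055},{"wx":0,"wy":0,"wz":0,"dx":0,"dy":0,"dz":0,"grip":0.055}]';  python3 - <<'E'
from st import *
st();Tc=snap("wrist","w7")
print(proj("wrist",[[.6137,.2669,.045],[.6407,.3768,.045],[.5363,.3769,.045]],Tc))
E
```

```text
t: 16.52
position: [0.5435, 0.2989, 0.1786]
orientation: [-0.704, -0.061, 0.061, 0.705]
force: [1.0, 0.7, 0.6]
grip_width: 0.0549
t: 16.93
position: [0.5383, 0.3703, 0.1781]
orientation: [0.704, 0.072, -0.072, -0.703]
force: [-0.8, -0.0, 0.2]
grip_width: 0.0549
t 16.93 pos [0.5383 0.3703 0.1781] F [-0.8 -0.   0.2] grip 0.0549
 q [-0.84  0.5   0.27  1.57 -0.15  1.09  1.24]  x [ 0.979  0.203 -0.   ]  y [ 0.    -0.001 -1.   ] z [-0.203  0.979 -0.001] yaw z 101.7 yaw x 11.7
[[213.90455474 238.84604923]
 [307.88965414 279.01213948]
 [327.18001656 191.19720535]]
```

View pics/w7.png

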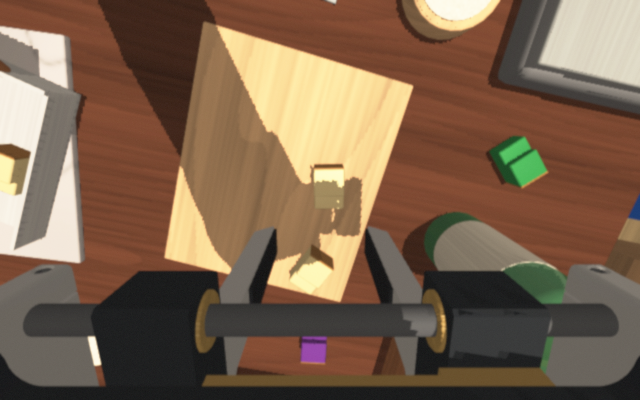

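```bash
python3 - <<'E'
from st import *
Tc=np.load("pics/w7.npy")
for p in((425,235),(455,215),(450,245)):print(pz("wrist",*p,0,Tc))
E
```

```text
[0.57664784 0.51097359 0.        ]
[0.54409201 0.53936103 0.        ]
[0.58316883 0.54558731 0.        ]
```

```bash
python3 -m crank '[{"wx":0,"wy":0,"wz":0,"dx":-0.003,"dy":0.0075,"dz":-0.03,"grip":0.055},{"wx":0,"wy":0,"wz":0,"dx":0,"dy":0,"dz":-0.035,"grip":0.055},{"wx":0,"wy":0,"wz":0,"dx":0,"dy":0,"dz":-0.035,"grip":0.055},{"wx":0,"wy":0,"wz":0,"dx":0,"dy":0,"dz":-0.03,"grip":0.055},{"wx":0,"wy":0,"wz":0,"dx":0,"dy":0,"dz":-0.018,"grip":0.055},{"wx":0,"wy":0,"wz":0,"dx":0,"dy":0,"dz":-0.007,"grip":0.055},{"wx":0,"wy":0,"wz":0,"dx":0,"dy":0,"dz":0,"grip":0.055},{"wx":0,"wy":0,"wz":0,"dx":0,"dy":0,"dz":0,"grip":0.055}]' 15; python3 st.py
```

```text
t: 17.65
position: [0.5359, 0.3781, 0.0243]
orientation: [-0.703, -0.072, 0.072, 0.704]
force: [0.4, 0.4, 0.8]
grip_width: 0.0546
t 17.65 pos [0.5359 0.3781 0.0243] F [0.4 0.4 0.8] grip 0.0546
 q [-0.82  0.69  0.23  1.66 -0.2   0.82  1.26]  x [0.979 0.203 0.001]  y [ 0.001  0.    -1.   ] z [-0.203  0.979  0.   ] yaw z 101.7 yaw x 11.7
```

Bottle clear (edge y≈0.51). Close on this block.

```bash
python3 -m crank '[{"wx":0,"wy":0,"wz":0,"dx":0,"dy":0,"dz":-0.004,"grip":0.055},{"wx":0,"wy":0,"wz":0,"dx":0,"dy":0,"dz":0,"grip":0.04},{"wx":0,"wy":0,"wz":0,"dx":0,"dy":0,"dz":0,"grip":0.025},{"wx":0,"wy":0,"wz":0,"dx":0,"dy":0,"dz":0,"grip":0.025},{"wx":0,"wy":0,"wz":0,"dx":0,"dy":0,"dz":0,"grip":0.025},{"wx":0,"wy":0,"wz":0,"dx":0,"dy":0,"dz":0,"grip":0.025},{"wx":0,"wy":0,"wz":0,"dx":0,"dy":0,"dz":0.04,"grip":0.025},{"wx":0,"wy":0,"wz":0,"dx":0,"dy":0,"dz":0.04,"grip":0.025}]' 15; python3 st.py
```

```text
t: 18.32
position: [0.5338, 0.3775, 0.0983]
orientation: [0.704, 0.071, -0.074, -0.702]
force: [0.8, 0.3, 0.9]
grip_width: 0.032
t 18.32 pos [0.5338 0.3775 0.0983] F [0.8 0.3 0.9] grip 0.032
 q [-0.84  0.59  0.25  1.63 -0.17  0.95  1.24]  x [ 0.979  0.204 -0.004]  y [-0.003 -0.003 -1.   ] z [-0.204  0.979 -0.002] yaw z 101.8 yaw x 11.8
```

```bash
python3 -m crank '[{"wx":0,"wy":0,"wz":-0.05,"dx":0,"dy":-0.036,"dz":0.03,"grip":0.025},{"wx":0,"wy":0,"wz":-0.05,"dx":0,"dy":-0.037,"dz":0.012,"grip":0.025},{"wx":0,"wy":0,"wz":-0.05,"dx":0,"dy":-0.037,"dz":0,"grip":0.025},{"wx":0,"wy":0,"wz":-0.05,"dx":0,"dy":-0.037,"dz":0,"grip":0.025},{"wx":0,"wy":0,"wz":-0.05,"dx":0,"dy":-0.037,"dz":0,"grip":0.025},{"wx":0,"wy":0,"wz":-0.05,"dx":0,"dy":-0.037,"dz":0,"grip":0.025},{"wx":0,"wy":0,"wz":-0.05,"dx":0,"dy":-0.037,"dz":0,"grip":0.025},{"wx":0,"wy":0,"wz":-0.085,"dx":0,"dy":-0.037,"dz":0,"grip":0.025}]' 15;python3 -m crank '[{"wx":0,"wy":0,"wz":0,"dx":0,"dy":-0.034,"dz":0,"grip":0.025},{"wx":0,"wy":0,"wz":0,"dx":0,"dy":0,"dz":0,"grip":0.025},{"wx":0,"wy":0,"wz":0,"dx":0,"dy":0,"dz":0,"grip":0.025},{"wx":0,"wy":0,"wz":0,"dx":0,"dy":0,"dz":0,"grip":0.025}]';  python3 st.py
```

```text
t: 18.98
position: [0.5348, 0.0858, 0.1381]
orientation: [-0.702, 0.082, -0.082, 0.703]
force: [0.7, 0.7, 0.0]
grip_width: 0.0323
t: 19.32
position: [0.5351, 0.0541, 0.1379]
orientation: [-0.702, 0.081, -0.081, 0.703]
force: [0.3, 0.0, -0.6]
grip_width: 0.0317
t 19.32 pos [0.5351 0.0541 0.1379] F [ 0.3  0.  -0.6] grip 0.0317
 q [-0.52  0.37  0.45  1.91 -0.2   0.91  1.36]  x [ 0.974 -0.227  0.   ]  y [ 0.  0. -1.] z [0.227 0.974 0.   ] yaw z 76.9 yaw x -13.1
```

```bash
python3 -m crank '[{"wx":0,"wy":0,"wz":0,"dx":-0.003,"dy":-0.005,"dz":0,"grip":0.025},{"wx":0,"wy":0,"wz":0,"dx":0,"dy":0,"dz":-0.03,"grip":0.025},{"wx":0,"wy":0,"wz":0,"dx":0,"dy":0,"dz":-0.03,"grip":0.025},{"wx":0,"wy":0,"wz":0,"dx":0,"dy":0,"dz":-0.03,"grip":0.025},{"wx":0,"wy":0,"wz":0,"dx":0,"dy":0,"dz":-0.015,"grip":0.025},{"wx":0,"wy":0,"wz":0,"dx":0,"dy":0,"dz":-0.006,"grip":0.025},{"wx":0,"wy":0,"wz":0,"dx":0,"dy":0,"dz":0,"grip":0.025},{"wx":0,"wy":0,"wz":0,"dx":0,"dy":0,"dz":0,"grip":0.025}]' 15; python3 st.py
```

```text
t: 19.98
position: [0.5324, 0.0488, 0.0275]
orientation: [-0.702, 0.081, -0.081, 0.702]
force: [0.5, 0.2, 0.0]
grip_width: 0.0317
t 19.98 pos [0.5324 0.0488 0.0275] F [0.5 0.2 0. ] grip 0.0317
 q [-0.45  0.53  0.38  1.98 -0.3   0.69  1.46]  x [ 0.974 -0.227  0.   ]  y [ 0.  0. -1.] z [0.227 0.974 0.   ] yaw z 76.9 yaw x -13.1
```

```bash
python3 -m crank '[{"wx":0,"wy":0,"wz":0,"dx":0,"dy":0,"dz":-0.006,"grip":0.025},{"wx":0,"wy":0,"wz":0,"dx":0,"dy":0,"dz":0,"grip":0.025},{"wx":0,"wy":0,"wz":0,"dx":0,"dy":0,"dz":0,"grip":0.042},{"wx":0,"wy":0,"wz":0,"dx":0,"dy":0,"dz":0,"grip":0.042},{"wx":0,"wy":0,"wz":0,"dx":0,"dy":0,"dz":0,"grip":0.042},{"wx":0,"wy":0,"wz":0,"dx":0,"dy":0,"dz":0.04,"grip":0.042},{"wx":0,"wy":0,"wz":0,"dx":0,"dy":0,"dz":0.04,"grip":0.042},{"wx":0,"wy":0,"wz":0,"dx":0,"dy":0,"dz":0.04,"grip":0.055}]' 15;python3 -m crank '[{"wx":0,"wy":0,"wz":-0.03,"dx":0.012,"dy":0.036,"dz":0.03,"grip":0.055},{"wx":0,"wy":0,"wz":-0.03,"dx":0.012,"dy":0.036,"dz":0,"grip":0.055},{"wx":0,"wy":0,"wz":-0.03,"dx":0.012,"dy":0.036,"dz":0,"grip":0.055},{"wx":0,"wy":0,"wz":-0.03,"dx":0.012,"dy":0.036,"dz":0,"grip":0.055},{"wx":0,"wy":0,"wz":-0.03,"dx":0.012,"dy":0.036,"dz":0,"grip":0.055},{"wx":0,"wy":0,"wz":-0.03,"dx":0.012,"dy":0.036,"dz":0,"grip":0.055},{"wx":0,"wy":0,"wz":-0.03,"dx":0.012,"dy":0.036,"dz":0,"grip":0.055},{"wx":0,"wy":0,"wz":-0.03,"dx":0.012,"dy":0.036,"dz":0,"grip":0.055}]';python3 -m crank '[{"wx":0,"wy":0,"wz":-0.02,"dx":0.012,"dy":0.036,"dz":0,"grip":0.055},{"wx":0,"wy":0,"wz":0,"dx":0,"dy":0,"dz":0,"grip":0.055},{"wx":0,"wy":0,"wz":0,"dx":0,"dy":0,"dz":0,"grip":0.055},{"wx":0,"wy":0,"wz":0,"dx":0,"dy":0,"dz":0,"grip":0.055}]';  python3 - <<'E'
from st import *
st();Tc=snap("wrist","w8")
print(proj("wrist",[[.6407,.3768,.045]],Tc))
E
```

```text
t: 20.65
position: [0.5315, 0.048, 0.1423]
orientation: [0.703, -0.082, 0.081, -0.702]
force: [1.1, 0.6, 0.4]
grip_width: 0.046
t: 21.32
position: [0.6266, 0.3334, 0.1669]
orientation: [-0.688, 0.165, -0.165, 0.688]
force: [0.2, -0.1, 0.6]
grip_width: 0.0546
t: 21.65
position: [0.6384, 0.3668, 0.1664]
orientation: [0.686, -0.171, 0.172, -0.686]
force: [0.5, -0.5, -0.1]
grip_width: 0.0554
t 21.65 pos [0.6384 0.3668 0.1664] F [ 0.5 -0.5 -0.1] grip 0.0554
 q [-0.82  0.69  0.43  1.34 -0.29  1.18  0.71]  x [ 0.882 -0.471  0.   ]  y [-0.    -0.001 -1.   ] z [ 0.471  0.882 -0.001] yaw z 61.9 yaw x -28.1
[[330.66567907 191.65303309]]
```

View pics/w8.png

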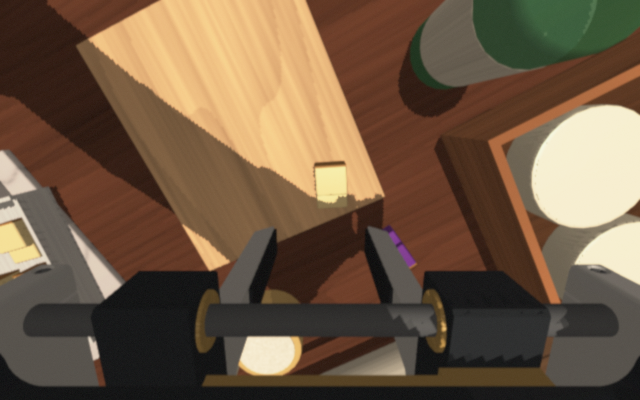

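```bash
python3 -m crank '[{"wx":0,"wy":0,"wz":0,"dx":0.0005,"dy":0.011,"dz":-0.025,"grip":0.055},{"wx":0,"wy":0,"wz":0,"dx":0,"dy":0,"dz":-0.03,"grip":0.055},{"wx":0,"wy":0,"wz":0,"dx":0,"dy":0,"dz":-0.03,"grip":0.055},{"wx":0,"wy":0,"wz":0,"dx":0,"dy":0,"dz":-0.03,"grip":0.055},{"wx":0,"wy":0,"wz":0,"dx":0,"dy":0,"dz":-0.018,"grip":0.055},{"wx":0,"wy":0,"wz":0,"dx":0,"dy":0,"dz":-0.009,"grip":0.055},{"wx":0,"wy":0,"wz":0,"dx":0,"dy":0,"dz":0,"grip":0.055},{"wx":0,"wy":0,"wz":0,"dx":0,"dy":0,"dz":0,"grip":0.055}]' 15; python3 st.py
```

```text
t: 22.37
position: [0.6396, 0.378, 0.0259]
orientation: [-0.686, 0.171, -0.172, 0.686]
force: [0.3, -0.4, 0.3]
grip_width: 0.0553
t 22.37 pos [0.6396 0.378  0.0259] F [ 0.3 -0.4  0.3] grip 0.0553
 q [-0.81  0.84  0.38  1.4  -0.34  0.96  0.73]  x [ 0.882 -0.471  0.001]  y [ 0.001  0.    -1.   ] z [0.471 0.882 0.001] yaw z 61.9 yaw x -28.1
```

```bash
python3 -m crank '[{"wx":0,"wy":0,"wz":0,"dx":0,"dy":0,"dz":-0.006,"grip":0.055},{"wx":0,"wy":0,"wz":0,"dx":0,"dy":0,"dz":0,"grip":0.04},{"wx":0,"wy":0,"wz":0,"dx":0,"dy":0,"dz":0,"grip":0.025},{"wx":0,"wy":0,"wz":0,"dx":0,"dy":0,"dz":0,"grip":0.025},{"wx":0,"wy":0,"wz":0,"dx":0,"dy":0,"dz":0,"grip":0.025},{"wx":0,"wy":0,"wz":0,"dx":0,"dy":0,"dz":0,"grip":0.025},{"wx":0,"wy":0,"wz":0,"dx":0,"dy":0,"dz":0.04,"grip":0.025},{"wx":0,"wy":0,"wz":0,"dx":0,"dy":0,"dz":0.04,"grip":0.025}]' 15; python3 -m crank '[{"wx":0,"wy":0,"wz":0.03,"dx":-0.012,"dy":-0.038,"dz":0.035,"grip":0.025},{"wx":0,"wy":0,"wz":0.03,"dx":-0.012,"dy":-0.038,"dz":0.01,"grip":0.025},{"wx":0,"wy":0,"wz":0.03,"dx":-0.012,"dy":-0.038,"dz":0,"grip":0.025},{"wx":0,"wy":0,"wz":0.03,"dx":-0.012,"dy":-0.038,"dz":0,"grip":0.025},{"wx":0,"wy":0,"wz":0.03,"dx":-0.012,"dy":-0.038,"dz":0,"grip":0.025},{"wx":0,"wy":0,"wz":0.03,"dx":-0.012,"dy":-0.038,"dz":0,"grip":0.025},{"wx":0,"wy":0,"wz":0.03,"dx":-0.012,"dy":-0.038,"dz":0,"grip":0.025},{"wx":0,"wy":0,"wz":0.03,"dx":-0.012,"dy":-0.038,"dz":0,"grip":0.025}]' 15;python3 -m crank '[{"wx":0,"wy":0,"wz":0.022,"dx":-0.012,"dy":-0.038,"dz":0,"grip":0.025},{"wx":0,"wy":0,"wz":0,"dx":-0.006,"dy":-0.038,"dz":0,"grip":0.025},{"wx":0,"wy":0,"wz":0,"dx":0,"dy":0,"dz":0,"grip":0.025},{"wx":0,"wy":0,"wz":0,"dx":0,"dy":0,"dz":0,"grip":0.025},{"wx":0,"wy":0,"wz":0,"dx":0,"dy":0,"dz":0,"grip":0.025}]';  python3 - <<'E'
from st import *
st();Tc=snap("wrist","w9")
E
```

```text
t: 23.03
position: [0.6376, 0.3777, 0.0975]
orientation: [0.687, -0.173, 0.17, -0.685]
force: [0.6, 0.4, 1.1]
grip_width: 0.0325
t: 23.7
position: [0.5446, 0.081, 0.1364]
orientation: [-0.702, 0.087, -0.088, 0.702]
force: [1.1, -0.5, -0.0]
grip_width: 0.0325
t: 24.12
position: [0.5277, 0.007, 0.1363]
orientation: [-0.702, 0.08, -0.081, 0.703]
force: [0.3, 0.7, -1.0]
grip_width: 0.0327
t 24.12 pos [0.5277 0.007  0.1363] F [ 0.3  0.7 -1. ] grip 0.0327
 q [-0.45  0.35  0.46  1.93 -0.2   0.9   1.45]  x [ 0.974 -0.226  0.   ]  y [ 0.  0. -1.] z [0.226 0.974 0.   ] yaw z 76.9 yaw x -13.1
```

View pics/w9.png

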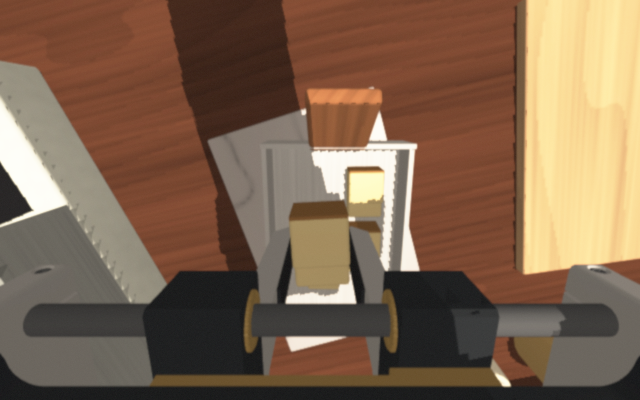

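```bash
python3 -m crank '[{"wx":0,"wy":0,"wz":0,"dx":-0.008,"dy":-0.011,"dz":0,"grip":0.025},{"wx":0,"wy":0,"wz":0,"dx":0,"dy":0,"dz":-0.03,"grip":0.025},{"wx":0,"wy":0,"wz":0,"dx":0,"dy":0,"dz":-0.03,"grip":0.025},{"wx":0,"wy":0,"wz":0,"dx":0,"dy":0,"dz":-0.03,"grip":0.025},{"wx":0,"wy":0,"wz":0,"dx":0,"dy":0,"dz":-0.015,"grip":0.025},{"wx":0,"wy":0,"wz":0,"dx":0,"dy":0,"dz":-0.004,"grip":0.025},{"wx":0,"wy":0,"wz":0,"dx":0,"dy":0,"dz":0,"grip":0.025},{"wx":0,"wy":0,"wz":0,"dx":0,"dy":0,"dz":0,"grip":0.025}]' 15; python3 st.py
```

```text
t: 24.83
position: [0.5199, -0.0042, 0.0279]
orientation: [0.703, -0.08, 0.08, -0.703]
force: [0.6, 0.8, -0.3]
grip_width: 0.0322
t 24.83 pos [ 0.5199 -0.0042  0.0279] F [ 0.6  0.8 -0.3] grip 0.0322
 q [-0.37  0.51  0.39  2.02 -0.31  0.67  1.56]  x [ 0.974 -0.225  0.001]  y [ 0.001 -0.    -1.   ] z [0.225 0.974 0.   ] yaw z 77.0 yaw x -13.0
```

```bash
python3 -m crank '[{"wx":0,"wy":0,"wz":0,"dx":0,"dy":0,"dz":-0.006,"grip":0.025},{"wx":0,"wy":0,"wz":0,"dx":0,"dy":0,"dz":0,"grip":0.025},{"wx":0,"wy":0,"wz":0,"dx":0,"dy":0,"dz":0,"grip":0.042},{"wx":0,"wy":0,"wz":0,"dx":0,"dy":0,"dz":0,"grip":0.042},{"wx":0,"wy":0,"wz":0,"dx":0,"dy":0,"dz":0,"grip":0.042},{"wx":0,"wy":0,"wz":0,"dx":0,"dy":0,"dz":0.04,"grip":0.042},{"wx":0,"wy":0,"wz":0,"dx":0,"dy":0,"dz":0.04,"grip":0.042},{"wx":0,"wy":0,"wz":0,"dx":0,"dy":0,"dz":0.04,"grip":0.055}]' 15;python3 -m crank '[{"wx":0,"wy":0,"wz":0,"dx":0,"dy":0,"dz":0.04,"grip":0.055},{"wx":0,"wy":0,"wz":-0.12,"dx":0,"dy":0,"dz":0.04,"grip":0.055},{"wx":0,"wy":0,"wz":-0.12,"dx":-0.01,"dy":0.005,"dz":0,"grip":0.055},{"wx":0,"wy":0,"wz":-0.12,"dx":-0.01,"dy":0.005,"dz":0,"grip":0.055},{"wx":0,"wy":0,"wz":-0.12,"dx":-0.01,"dy":0.005,"dz":0,"grip":0.055},{"wx":0,"wy":0,"wz":-0.12,"dx":-0.01,"dy":0.005,"dz":0,"grip":0.055},{"wx":0,"wy":0,"wz":-0.12,"dx":-0.01,"dy":0.005,"dz":0,"grip":0.055},{"wx":0,"wy":0,"wz":-0.12,"dx":-0.01,"dy":0.005,"dz":0,"grip":0.055}]';python3 -m crank '[{"wx":0,"wy":0,"wz":-0.12,"dx":-0.01,"dy":0.005,"dz":0,"grip":0.055},{"wx":0,"wy":0,"wz":-0.12,"dx":-0.01,"dy":0,"dz":0,"grip":0.055},{"wx":0,"wy":0,"wz":-0.12,"dx":-0.01,"dy":0,"dz":0,"grip":0.055},{"wx":0,"wy":0,"wz":-0.12,"dx":-0.01,"dy":0,"dz":0,"grip":0.055},{"wx":0,"wy":0,"wz":-0.12,"dx":-0.01,"dy":0,"dz":0,"grip":0.055},{"wx":0,"wy":0,"wz":0,"dx":0,"dy":0,"dz":0,"grip":0.055},{"wx":0,"wy":0,"wz":0,"dx":0,"dy":0,"dz":0,"grip":0.055}]';  python3 - <<'E'
from st import *
st();Tc=snap("wrist","w10");snap("top","t2",(200,120,480,270),2.8)
E
```

```text
t: 25.5
position: [0.5189, -0.0048, 0.1426]
orientation: [0.703, -0.081, 0.08, -0.702]
force: [0.6, 0.7, 0.1]
grip_width: 0.0459
t: 26.17
position: [0.4589, 0.0258, 0.2213]
orientation: [-0.608, 0.362, -0.362, 0.608]
force: [0.4, -0.3, -0.9]
grip_width: 0.0549
t: 26.75
position: [0.4096, 0.0308, 0.2215]
orientation: [-0.476, 0.523, -0.523, 0.477]
force: [-0.2, 0.1, -0.3]
grip_width: 0.055
t 26.75 pos [0.4096 0.0308 0.2215] F [-0.2  0.1 -0.3] grip 0.055
 q [-0.74 -0.01  0.59  2.11  0.01  1.04 -0.24]  x [-0.092 -0.996 -0.001]  y [ 0.001  0.001 -1.   ] z [ 0.996 -0.092  0.001] yaw z -5.3 yaw x -95.3
```

View pics/w10.png

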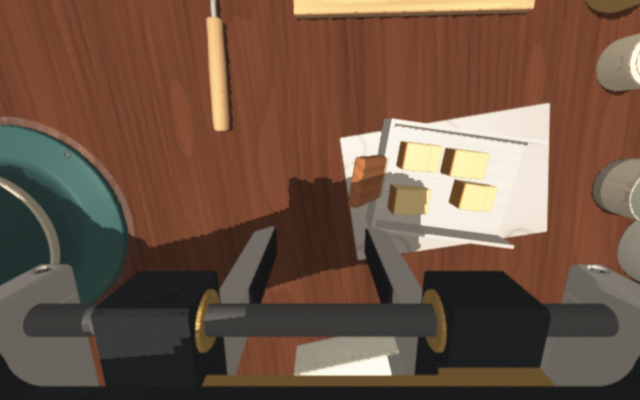

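View pics/t2.png

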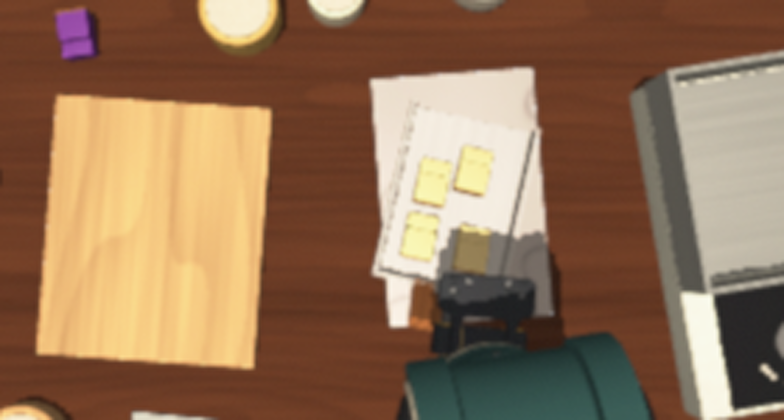

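```bash
python3 - <<'E'
from st import *
im=cv2.imread("pics/w10_full.png")[100:260,335:555];cv2.imwrite("pics/w10c.png",cv2.resize(im,None,fx=3.6,fy=3.6,interpolation=cv2.INTER_CUBIC))
Tc=np.load("pics/w10.npy")
th=-.228;ex=np.array([np.cos(th),np.sin(th),0]);ey=np.array([-ex[1],ex[0],0])
W=lambda p:np.array([.567,.013,.01])+p[0]*ex+p[1]*ey+[0,0,p[2]]
for p in([-.09,.066,.045],[-.09,-.066,.045],[.09,.066,.04],[.09,-.066,.04],[-.1255,.025,.1],[-.1255,-.025,.1]): print(p,((proj("wrist",W(p),Tc)-[335,100])*3.6).round())
E
```

```text
[-0.09, 0.066, 0.045] [[206.  65.]]
[-0.09, -0.066, 0.045] [[129. 471.]]
[0.09, 0.066, 0.04] [[767. 145.]]
[0.09, -0.066, 0.04] [[643. 532.]]
[-0.1255, 0.025, 0.1] [[ 91. 205.]]
[-0.1255, -0.025, 0.1] [[ 60. 386.]]
```

View pics/w10c.png

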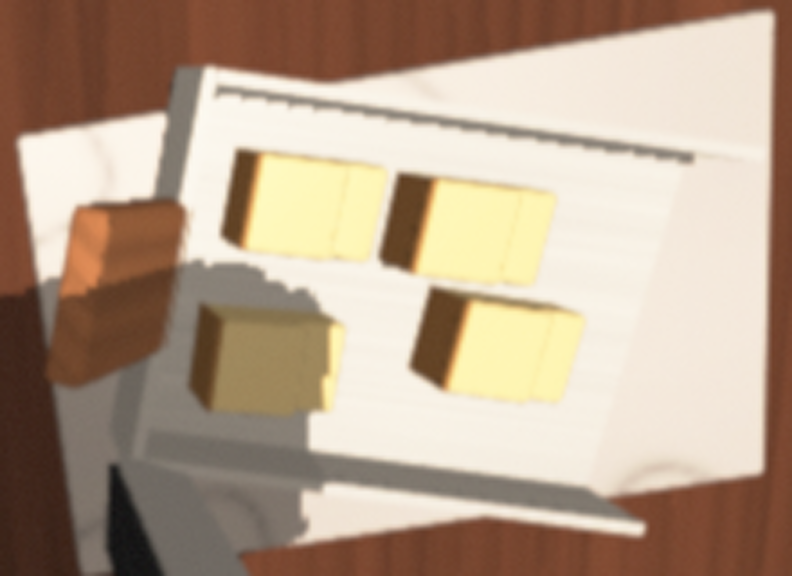

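```bash
python3 -m crank '[{"wx":0,"wy":0,"wz":-0.07,"dx":0.002,"dy":0.003,"dz":-0.012,"grip":0.055},{"wx":0,"wy":0,"wz":-0.066,"dx":0.002,"dy":0.003,"dz":-0.012,"grip":0.055},{"wx":-0.0237,"wy":-0.102,"wz":0,"dx":0.002,"dy":0.003,"dz":-0.01,"grip":0.055},{"wx":-0.0237,"wy":-0.102,"wz":0,"dx":0.002,"dy":0.003,"dz":-0.01,"grip":0.055},{"wx":-0.0237,"wy":-0.102,"wz":0,"dx":0.002,"dy":0.003,"dz":-0.01,"grip":0.055},{"wx":-0.0237,"wy":-0.102,"wz":0,"dx":0,"dy":0.001,"dz":-0.01,"grip":0.055},{"wx":-0.0237,"wy":-0.102,"wz":0,"dx":0,"dy":0,"dz":-0.003,"grip":0.055},{"wx":0,"wy":0,"wz":0,"dx":0,"dy":0,"dz":0,"grip":0.055}]';python3 -m crank '[{"wx":0,"wy":0,"wz":0,"dx":0,"dy":0,"dz":0,"grip":0.055},{"wx":0,"wy":0,"wz":0,"dx":0,"dy":0,"dz":0,"grip":0.055}]';python3 - <<'E'
from st import *
o,M=st()
th=-.228;ex=np.array([np.cos(th),np.sin(th),0]);ey=np.array([-ex[1],ex[0],0]);Z=np.array([0,0,1.])
y=.5*ex-.866*Z;z=.866*ex+.5*Z;G=np.column_stack([np.cross(y,z),y,z])
tgt=np.array([.567,.013,.01])-.1105*ex+.074*Z+grasp_offset*y
print("rot needed",R.from_matrix(G@M.T).as_rotvec().round(3),"tgt",tgt.round(4),"d",(tgt-o["position"]).round(4),"along y",(M.T@(tgt-o["position"])).round(4))
E
```

```text
t: 27.52
position: [0.4186, 0.0423, 0.1572]
orientation: [0.333, -0.416, 0.667, -0.521]
force: [0.3, 0.3, 0.0]
grip_width: 0.055
t: 27.68
position: [0.4206, 0.0424, 0.1588]
orientation: [0.333, -0.418, 0.667, -0.52]
force: [0.5, 0.4, -0.0]
grip_width: 0.055
t 27.68 pos [0.4206 0.0424 0.1588] F [ 0.5  0.4 -0. ] grip 0.055
 q [-0.77 -0.11  0.38  2.45  0.64  0.53 -1.14]  x [-0.238 -0.971  0.009]  y [ 0.415 -0.11  -0.903] z [ 0.878 -0.211  0.43 ] yaw z -13.5 yaw x -103.7
rot needed [-0.01  -0.079  0.012] tgt [0.4685 0.0359 0.0677] d [ 0.0479 -0.0065 -0.0911] along y [-0.0059  0.1029  0.0043]
```

```bash
python3 -m crank '[{"wx":0,"wy":0,"wz":0,"dx":0.012,"dy":-0.001,"dz":-0.018,"grip":0.055},{"wx":-0.005,"wy":-0.04,"wz":0.006,"dx":0.01,"dy":-0.001,"dz":-0.018,"grip":0.055},{"wx":-0.005,"wy":-0.04,"wz":0.006,"dx":0.008,"dy":-0.001,"dz":-0.015,"grip":0.055},{"wx":0,"wy":0,"wz":0,"dx":0.008,"dy":-0.001,"dz":-0.015,"grip":0.055},{"wx":0,"wy":0,"wz":0,"dx":0.005,"dy":-0.001,"dz":-0.01,"grip":0.055},{"wx":0,"wy":0,"wz":0,"dx":0,"dy":0,"dz":0,"grip":0.055},{"wx":0,"wy":0,"wz":0,"dx":0,"dy":0,"dz":0,"grip":0.055}]'; cat > gr.py <<'E'
from st import *
o,M=st()
th=-.228;ex=np.array([np.cos(th),np.sin(th),0]);ey=np.array([-ex[1],ex[0],0]);Z=np.array([0,0,1.])
y=.5*ex-.866*Z;z=.866*ex+.5*Z;G=np.column_stack([np.cross(y,z),y,z])
tgt=np.array([.567,.013,.01])-.1105*ex+.074*Z+grasp_offset*y
print("rot needed",R.from_matrix(G@M.T).as_rotvec().round(3),"tgt",tgt.round(4),"d",(tgt-o["position"]).round(4),"in tool",(M.T@(tgt-o["position"])).round(4))
E
python3 gr.py
```

```text
t: 28.27
position: [0.4616, 0.0358, 0.0893]
orientation: [0.314, -0.394, 0.679, -0.534]
force: [-0.6, -0.4, -0.1]
grip_width: 0.0546
t 28.27 pos [0.4616 0.0358 0.0893] F [-0.6 -0.4 -0.1] grip 0.0546
 q [-0.75  0.15  0.44  2.48  1.19  0.22 -1.71]  x [-0.233 -0.973  0.006]  y [ 0.477 -0.12  -0.871] z [ 0.847 -0.199  0.492] yaw z -13.2 yaw x -103.5
rot needed [ 0.004 -0.01   0.007] tgt [0.4685 0.0359 0.0677] d [ 0.0069  0.0001 -0.0216] in tool [-0.0018  0.022  -0.0048]
```

```bash
python3 -m crank '[{"wx":0,"wy":0,"wz":0,"dx":0.004,"dy":0,"dz":-0.01,"grip":0.055},{"wx":0,"wy":0,"wz":0,"dx":0.003,"dy":0,"dz":-0.01,"grip":0.055},{"wx":0,"wy":0,"wz":0,"dx":0,"dy":0,"dz":0,"grip":0.055},{"wx":0,"wy":0,"wz":0,"dx":0,"dy":0,"dz":0,"grip":0.055},{"wx":0,"wy":0,"wz":0,"dx":0,"dy":0,"dz":0,"grip":0.055}]';python3 gr.py
```

```text
t: 28.68
position: [0.4682, 0.0361, 0.07]
orientation: [0.313, -0.394, 0.679, -0.534]
force: [-0.2, 0.1, 0.5]
grip_width: 0.0551
t 28.68 pos [0.4682 0.0361 0.07  ] F [-0.2  0.1  0.5] grip 0.0551
 q [-0.65  0.22  0.34  2.47  1.47  0.2  -1.99]  x [-0.233 -0.972  0.004]  y [ 0.478 -0.118 -0.87 ] z [ 0.847 -0.201  0.493] yaw z -13.4 yaw x -103.5
rot needed [ 0.002 -0.009  0.007] tgt [0.4685 0.0359 0.0677] d [ 0.0003 -0.0002 -0.0023] in tool [ 0.0002  0.0022 -0.0008]
```

```bash
python3 -m crank '[{"wx":0,"wy":0,"wz":0,"dx":0,"dy":0,"dz":0,"grip":0.03},{"wx":0,"wy":0,"wz":0,"dx":0,"dy":0,"dz":0,"grip":0.015},{"wx":0,"wy":0,"wz":0,"dx":0,"dy":0,"dz":0,"grip":0.004},{"wx":0,"wy":0,"wz":0,"dx":0,"dy":0,"dz":0,"grip":0.004},{"wx":0,"wy":0,"wz":0,"dx":0,"dy":0,"dz":0,"grip":0.004},{"wx":0,"wy":0,"wz":0,"dx":0,"dy":0,"dz":0,"grip":0.004},{"wx":0,"wy":0,"wz":0,"dx":0,"dy":0,"dz":0,"grip":0.004}]' 55;python3 gr.py
```

```text
t: 29.27
position: [0.4678, 0.0365, 0.0691]
orientation: [0.314, -0.395, 0.678, -0.534]
force: [0.3, -1.0, 2.3]
grip_width: 0.0122
t 29.27 pos [0.4678 0.0365 0.0691] F [ 0.3 -1.   2.3] grip 0.0122
 q [-0.65  0.22  0.34  2.48  1.48  0.2  -2.  ]  x [-0.232 -0.973  0.004]  y [ 0.478 -0.117 -0.871] z [ 0.847 -0.2    0.492] yaw z -13.3 yaw x -103.4
rot needed [ 0.002 -0.01   0.006] tgt [0.4685 0.0359 0.0677] d [ 0.0007 -0.0007 -0.0013] in tool [0.0005 0.0016 0.0001]
```

```bash
python3 -m crank '[{"wx":0,"wy":0,"wz":0,"dx":0,"dy":0,"dz":0.004,"grip":0.004},{"wx":0,"wy":0,"wz":0,"dx":0,"dy":0,"dz":0.006,"grip":0.004},{"wx":0,"wy":0,"wz":0,"dx":0,"dy":0,"dz":0.008,"grip":0.004},{"wx":0,"wy":0,"wz":0,"dx":0,"dy":0,"dz":0.01,"grip":0.004},{"wx":0,"wy":0,"wz":0,"dx":0,"dy":0,"dz":0.01,"grip":0.004},{"wx":0,"wy":0,"wz":0,"dx":0,"dy":0,"dz":0.008,"grip":0.004},{"wx":0,"wy":0,"wz":0,"dx":0,"dy":0,"dz":0.004,"grip":0.004},{"wx":0,"wy":0,"wz":0,"dx":0,"dy":0,"dz":0,"grip":0.004}]' 55;python3 - <<'E'
from st import *
st();snap("scene","sc1",(200,120,440,300),3.3)
E
```

```text
t: 29.93
position: [0.4677, 0.0364, 0.1195]
orientation: [0.313, -0.395, 0.679, -0.534]
force: [1.2, -0.0, -6.1]
grip_width: 0.0119
t 29.93 pos [0.4677 0.0364 0.1195] F [ 1.2 -0.  -6.1] grip 0.0119
 q [-0.59  0.07  0.26  2.44  0.95  0.31 -1.43]  x [-0.233 -0.973  0.003]  y [ 0.478 -0.117 -0.871] z [ 0.847 -0.201  0.492] yaw z -13.3 yaw x -103.4
```

View pics/sc1.png

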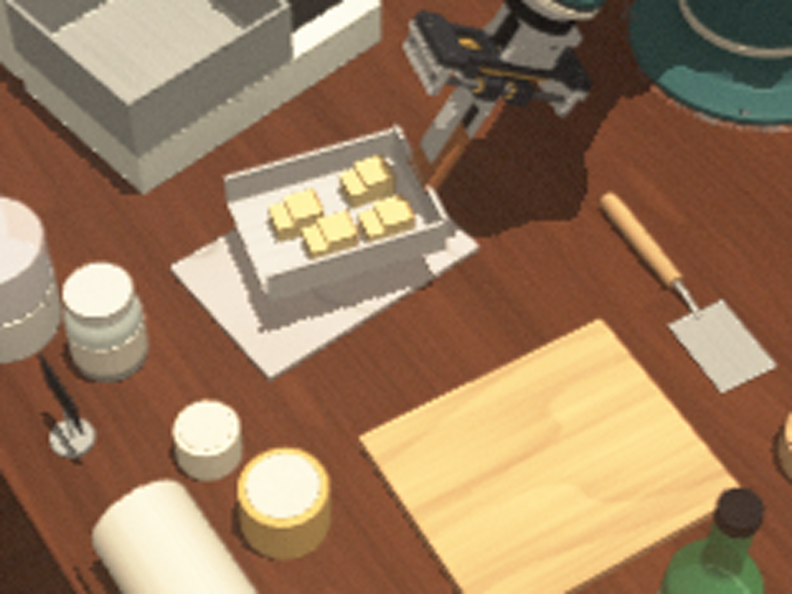

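```bash
cat > sc.py <<'E'
from st import *
def scoopM(p,head,tilt):
    # tilt>0 nose down
    T=np.eye(4);T[:3,:3]=R.from_euler("ZY",[head,tilt]).as_matrix();T[:3,3]=p;return T
def toolM(pos,quat):
    T=np.eye(4);T[:3,:3]=R.from_quat(quat).as_matrix();T[:3,3]=pos;return T
# at grasp (before lift)
G=toolM([.4678,.0365,.0691],[.3137,-.395,.678,-.534]); S0=scoopM([.567,.013,.01],-.228,0)
TS=np.linalg.inv(G)@S0
def tgt(lip,head,tilt):
    S=scoopM([0,0,0],head,tilt); S[:3,3]=np.array(lip)-S[:3,:3]@[.09,0,.002]
    return S@np.linalg.inv(TS)
def now():
    o=get_obs(); return toolM(o["position"],o["orientation"])
def show():
    S=now()@TS; e=R.from_matrix(S[:3,:3]).as_euler("ZYX"); lip=S[:3,:3]@[.09,0,.002]+S[:3,3]
    print("scoop origin",S[:3,3].round(4),"head,tilt,roll",e.round(3),"lip",lip.round(4))
def need(lip,head,tilt):
    A=now();B=tgt(lip,head,tilt)
    print("need d",(B[:3,3]-A[:3,3]).round(4),"rot",R.from_matrix(B[:3,:3]@A[:3,:3].T).as_rotvec().round(3),"tcp",B[:3,3].round(3))
E
python3 - <<'E'
from sc import *
show()
for l in ((.0,.0),):
  need([.568,-.298,.17],.156,0)
for t in (0,.25,.5,.75,1.0,1.2):
  B=tgt([.568,-.298,.15],.156,t);print(t,B[:3,3].round(4))
E
```

```text
scoop origin [0.5668 0.0128 0.06  ] head,tilt,roll [-0.228 -0.001 -0.   ] lip [ 0.6545 -0.0075  0.0621]
need d [-0.0892 -0.3637  0.1081] rot [0.    0.001 0.384] tcp [ 0.378 -0.327  0.227]
0 [ 0.3783 -0.3274  0.2071]
0.25 [ 0.3982 -0.3242  0.2528]
0.5 [ 0.4286 -0.3195  0.2921]
0.75 [ 0.4676 -0.3133  0.3226]
1.0 [ 0.5129 -0.3062  0.3424]
1.2 [ 0.5518 -0.3001  0.3496]
```

```bash
python3 -m crank '[{"wx":0,"wy":0,"wz":0,"dx":0,"dy":0,"dz":0.008,"grip":0.004},{"wx":0,"wy":0,"wz":0,"dx":0,"dy":0,"dz":0.014,"grip":0.004},{"wx":0,"wy":0,"wz":0,"dx":0,"dy":0,"dz":0.018,"grip":0.004},{"wx":0,"wy":0,"wz":0,"dx":0,"dy":0,"dz":0.02,"grip":0.004},{"wx":0,"wy":0,"wz":0,"dx":0,"dy":-0.004,"dz":0.02,"grip":0.004},{"wx":0,"wy":0,"wz":0,"dx":0,"dy":-0.008,"dz":0.02,"grip":0.004},{"wx":0,"wy":0,"wz":0,"dx":0,"dy":-0.012,"dz":0.014,"grip":0.004},{"wx":0,"wy":0,"wz":0.01,"dx":-0.002,"dy":-0.015,"dz":0.008,"grip":0.004}]' 55;python3 - <<'E'
from sc import *
st();show();need([.568,-.298,.18],.156,0)
E
```

```text
t: 30.65
position: [0.4661, -0.0025, 0.242]
orientation: [0.316, -0.393, 0.676, -0.538]
force: [-0.6, -0.5, -4.5]
grip_width: 0.0116
t 30.65 pos [ 0.4661 -0.0025  0.242 ] F [-0.6 -0.5 -4.5] grip 0.0116
 q [-0.57 -0.21  0.32  2.32  0.53  0.61 -0.84]  x [-0.222 -0.975  0.004]  y [ 0.479 -0.113 -0.87 ] z [ 0.849 -0.191  0.492] yaw z -12.7 yaw x -102.8
scoop origin [ 0.5657 -0.025   0.1831] head,tilt,roll [-0.217 -0.002 -0.   ] lip [ 0.6535 -0.0444  0.1852]
need d [-0.0878 -0.3248 -0.0049] rot [0.    0.002 0.373] tcp [ 0.378 -0.327  0.237]
```

```bash
python3 -m crank '[{"wx":0,"wy":0,"wz":0.02,"dx":-0.004,"dy":-0.018,"dz":0,"grip":0.004},{"wx":0,"wy":0,"wz":0.02,"dx":-0.005,"dy":-0.02,"dz":0,"grip":0.004},{"wx":0,"wy":0,"wz":0.022,"dx":-0.005,"dy":-0.02,"dz":0,"grip":0.004},{"wx":0,"wy":0,"wz":0.022,"dx":-0.005,"dy":-0.02,"dz":0,"grip":0.004},{"wx":0,"wy":0,"wz":0.022,"dx":-0.005,"dy":-0.02,"dz":0,"grip":0.004},{"wx":0,"wy":0,"wz":0.022,"dx":-0.005,"dy":-0.02,"dz":0,"grip":0.004},{"wx":0,"wy":0,"wz":0.022,"dx":-0.005,"dy":-0.02,"dz":0,"grip":0.004},{"wx":0,"wy":0,"wz":0.022,"dx":-0.005,"dy":-0.02,"dz":0,"grip":0.004}]' 55;python3 - <<'E'
from sc import *
st();show();need([.568,-.298,.18],.156,0)
E
```

```text
t: 31.32
position: [0.4257, -0.1613, 0.24]
orientation: [0.349, -0.365, 0.627, -0.594]
force: [0.5, 0.8, -5.5]
grip_width: 0.0115
t 31.32 pos [ 0.4257 -0.1613  0.24  ] F [ 0.5  0.8 -5.5] grip 0.0115
 q [-0.56 -0.37  0.8   2.35  0.3   0.57  0.02]  x [-0.051 -0.999  0.004]  y [ 0.489 -0.029 -0.872] z [ 0.871 -0.043  0.49 ] yaw z -2.8 yaw x -92.9
scoop origin [ 0.5275 -0.1664  0.1808] head,tilt,roll [-0.045  0.001 -0.001] lip [ 0.6174 -0.1704  0.1828]
need d [-0.0474 -0.166  -0.0029] rot [ 0.001 -0.001  0.201] tcp [ 0.378 -0.327  0.237]
```

```bash
python3 -m crank '[{"wx":0,"wy":0,"wz":0.02,"dx":0,"dy":-0.02,"dz":0,"grip":0.004},{"wx":0,"wy":0,"wz":0.02,"dx":0,"dy":-0.02,"dz":0,"grip":0.004},{"wx":0,"wy":0,"wz":0.022,"dx":-0.002,"dy":-0.02,"dz":0,"grip":0.004},{"wx":0,"wy":0,"wz":0.022,"dx":-0.005,"dy":-0.02,"dz":0,"grip":0.004},{"wx":0,"wy":0,"wz":0.022,"dx":-0.005,"dy":-0.02,"dz":0,"grip":0.004},{"wx":0,"wy":0,"wz":0.022,"dx":-0.005,"dy":-0.02,"dz":0,"grip":0.004},{"wx":0,"wy":0,"wz":0.022,"dx":-0.005,"dy":-0.015,"dz":0,"grip":0.004},{"wx":0,"wy":0,"wz":0.022,"dx":-0.005,"dy":-0.01,"dz":0,"grip":0.004}]' 55;python3 - <<'E'
from sc import *
st();show();need([.568,-.298,.18],.156,0)
E
```

```text
t: 31.98
position: [0.4016, -0.288, 0.2394]
orientation: [-0.377, 0.341, -0.577, 0.639]
force: [0.1, 1.6, -5.0]
grip_width: 0.0118
t 31.98 pos [ 0.4016 -0.288   0.2394] F [ 0.1  1.6 -5. ] grip 0.0118
 q [-0.5  -0.16  1.25  2.19 -0.36  0.7   1.12]  x [ 0.1   -0.995 -0.001]  y [ 0.48   0.049 -0.876] z [0.871 0.087 0.483] yaw z 5.7 yaw x -84.3
scoop origin [ 0.5024 -0.2774  0.1794] head,tilt,roll [0.107 0.009 0.004] lip [ 0.5919 -0.2678  0.1806]
need d [-0.0233 -0.0394 -0.0023] rot [-0.003 -0.01   0.049] tcp [ 0.378 -0.327  0.237]
```

```bash
python3 -m crank '[{"wx":0,"wy":0,"wz":0.01,"dx":0,"dy":-0.008,"dz":0,"grip":0.004},{"wx":0,"wy":0,"wz":0,"dx":0,"dy":0,"dz":0,"grip":0.004},{"wx":0,"wy":0,"wz":0,"dx":0,"dy":0,"dz":0,"grip":0.004},{"wx":0,"wy":0,"wz":0,"dx":0,"dy":0,"dz":0,"grip":0.004}]' 55;python3 - <<'E'
from sc import *
o,M=st();print(o["qpos"].round(4));show();need([.568,-.298,.18],.156,0);snap("scene","sc2",(140,40,440,260),2.6)
E
```

```text
t: 32.32
position: [0.4011, -0.2956, 0.2392]
orientation: [-0.379, 0.341, -0.574, 0.641]
force: [0.3, -0.7, -4.9]
grip_width: 0.0118
t 32.32 pos [ 0.4011 -0.2956  0.2392] F [ 0.3 -0.7 -4.9] grip 0.0118
 q [-0.44 -0.09  1.25  2.18 -0.48  0.74  1.25]  x [ 0.108 -0.994 -0.001]  y [ 0.478  0.053 -0.877] z [0.872 0.094 0.481] yaw z 6.2 yaw x -83.8
[-0.4378 -0.0862  1.2493  2.176  -0.4772  0.7402  1.2458]
scoop origin [ 0.5018 -0.2842  0.179 ] head,tilt,roll [0.115 0.011 0.005] lip [ 0.5912 -0.2739  0.18  ]
need d [-0.0228 -0.0318 -0.0021] rot [-0.003 -0.012  0.041] tcp [ 0.378 -0.327  0.237]
```

View pics/sc2.png

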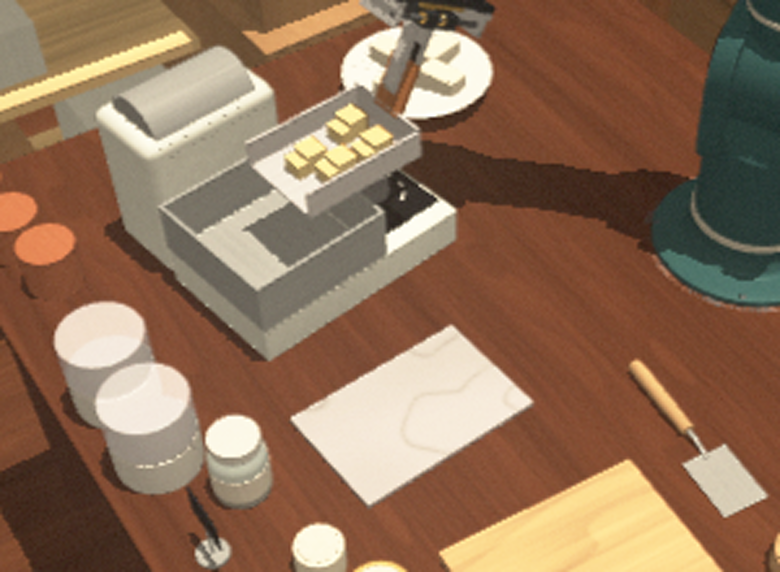

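```bash
python3 - <<'E'
from sc import *
p=now()
for t in (0.1,.3,.5,.7,.9,1.05,1.2):
  B=tgt([.575,-.292,.165-.03*min(1,t/.7)],.135,t);print(t,"d",(B[:3,3]-p[:3,3]).round(4),"rot",R.from_matrix(B[:3,:3]@p[:3,:3].T).as_rotvec().round(3),B[:3,3].round(3));p=B
E
```

```text
0.1 d [-0.0102 -0.0213 -0.0029] rot [-0.016  0.089  0.02 ] [ 0.391 -0.316  0.237]
0.3 d [0.0186 0.0025 0.0267] rot [-0.027  0.198  0.   ] [ 0.41  -0.314  0.263]
0.5 d [0.0252 0.0034 0.0223] rot [-0.027  0.198  0.   ] [ 0.435 -0.311  0.286]
0.7 d [0.0308 0.0042 0.0166] rot [-0.027  0.198 -0.   ] [ 0.466 -0.306  0.302]
0.9 d [0.0351 0.0048 0.0185] rot [-0.027  0.198 -0.   ] [ 0.501 -0.302  0.321]
1.05 d [0.0284 0.0039 0.0091] rot [-0.02   0.149 -0.   ] [ 0.529 -0.298  0.33 ]
1.2 d [0.0294 0.004  0.0047] rot [-0.02   0.149  0.   ] [ 0.559 -0.294  0.335]
```

```bash
python3 -m crank '[{"wx":-0.004,"wy":0.022,"wz":0.007,"dx":-0.003,"dy":-0.007,"dz":-0.001,"grip":0.004},{"wx":-0.006,"wy":0.033,"wz":0.007,"dx":-0.004,"dy":-0.007,"dz":-0.001,"grip":0.004},{"wx":-0.006,"wy":0.034,"wz":0.006,"dx":-0.003,"dy":-0.007,"dz":-0.001,"grip":0.004},{"wx":-0.009,"wy":0.066,"wz":0,"dx":0.006,"dy":0.001,"dz":0.009,"grip":0.004},{"wx":-0.009,"wy":0.066,"wz":0,"dx":0.006,"dy":0.001,"dz":0.009,"grip":0.004},{"wx":-0.009,"wy":0.066,"wz":0,"dx":0.0065,"dy":0.001,"dz":0.009,"grip":0.004},{"wx":0,"wy":0,"wz":0,"dx":0,"dy":0,"dz":0,"grip":0.004}]' 55;python3 - <<'E'
from sc import *
o,M=st();show();p=now()
for t in (.5,.7,.9,1.05,1.2):
  B=tgt([.575,-.292,.165-.03*min(1,t/.7)],.135,t);print(t,"d",(B[:3,3]-p[:3,3]).round(4),"rot",R.from_matrix(B[:3,:3]@p[:3,:3].T).as_rotvec().round(3),B[:3,3].round(3));p=B
E
```

```text
t: 32.95
position: [0.4138, -0.3124, 0.2658]
orientation: [-0.476, 0.411, -0.513, 0.584]
force: [0.3, 0.9, -6.7]
grip_width: 0.012
t 32.95 pos [ 0.4138 -0.3124  0.2658] F [ 0.3  0.9 -6.7] grip 0.012
 q [-0.42  0.17  1.24  1.95 -0.38  1.03  1.11]  x [ 0.135 -0.991  0.009]  y [ 0.208  0.02  -0.978] z [0.969 0.134 0.209] yaw z 7.9 yaw x -82.2
scoop origin [ 0.4928 -0.3019  0.179 ] head,tilt,roll [ 0.14   0.302 -0.003] lip [ 0.5785 -0.2899  0.1541]
0.5 d [0.0214 0.0018 0.0199] rot [-0.024  0.196 -0.006] [ 0.435 -0.311  0.286]
0.7 d [0.0308 0.0042 0.0166] rot [-0.027  0.198 -0.   ] [ 0.466 -0.306  0.302]
0.9 d [0.0351 0.0048 0.0185] rot [-0.027  0.198 -0.   ] [ 0.501 -0.302  0.321]
1.05 d [0.0284 0.0039 0.0091] rot [-0.02   0.149 -0.   ] [ 0.529 -0.298  0.33 ]
1.2 d [0.0294 0.004  0.0047] rot [-0.02   0.149  0.   ] [ 0.559 -0.294  0.335]
```

```bash
python3 -m crank '[{"wx":-0.008,"wy":0.066,"wz":-0.002,"dx":0.007,"dy":0.0006,"dz":0.0066,"grip":0.004},{"wx":-0.008,"wy":0.066,"wz":-0.002,"dx":0.007,"dy":0.0006,"dz":0.0066,"grip":0.004},{"wx":-0.008,"wy":0.066,"wz":-0.002,"dx":0.007,"dy":0.0006,"dz":0.0066,"grip":0.004},{"wx":-0.009,"wy":0.066,"wz":0,"dx":0.01,"dy":0.0014,"dz":0.0055,"grip":0.004},{"wx":-0.009,"wy":0.066,"wz":0,"dx":0.01,"dy":0.0014,"dz":0.0055,"grip":0.004},{"wx":-0.009,"wy":0.066,"wz":0,"dx":0.01,"dy":0.0014,"dz":0.0055,"grip":0.004},{"wx":0,"wy":0,"wz":0,"dx":0,"dy":0,"dz":0,"grip":0.004},{"wx":0,"wy":0,"wz":0,"dx":0,"dy":0,"dz":0,"grip":0.004}]' 55;python3 - <<'E'
from sc import *
o,M=st();show();p=now()
for t in (.9,1.05,1.2):
  B=tgt([.575,-.292,.165-.03*min(1,t/.7)],.135,t);print(t,"d",(B[:3,3]-p[:3,3]).round(4),"rot",R.from_matrix(B[:3,:3]@p[:3,:3].T).as_rotvec().round(3),B[:3,3].round(3));p=B
snap("scene","sc3",(140,20,440,240),2.6)
E
```

```text
t: 33.62
position: [0.4622, -0.3073, 0.3002]
orientation: [0.58, -0.506, 0.424, -0.477]
force: [-0.8, -0.7, -5.2]
grip_width: 0.0116
t 33.62 pos [ 0.4622 -0.3073  0.3002] F [-0.8 -0.7 -5.2] grip 0.0116
 q [-0.33  0.52  1.15  1.59 -0.32  1.44  0.98]  x [ 0.128 -0.992  0.008]  y [-0.182 -0.031 -0.983] z [ 0.975  0.124 -0.185] yaw z 7.3 yaw x -82.7
scoop origin [ 0.502  -0.3026  0.1894] head,tilt,roll [ 0.13   0.699 -0.001] lip [ 0.5716 -0.2935  0.133 ]
0.9 d [0.0388 0.0057 0.0206] rot [-0.026  0.2    0.004] [ 0.501 -0.302  0.321]
1.05 d [0.0284 0.0039 0.0091] rot [-0.02   0.149 -0.   ] [ 0.529 -0.298  0.33 ]
1.2 d [0.0294 0.004  0.0047] rot [-0.02   0.149  0.   ] [ 0.559 -0.294  0.335]
```

View pics/sc3.png

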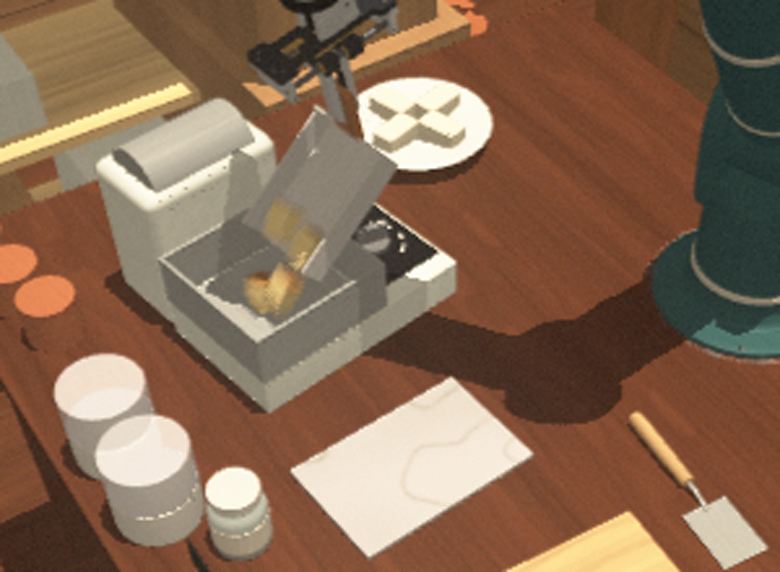

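Blocks are sliding into the hopper. I'll hold for a moment and tilt a little further.

```bash
python3 -m crank '[{"wx":0,"wy":0,"wz":0,"dx":0,"dy":0,"dz":0,"grip":0.004},{"wx":0,"wy":0,"wz":0,"dx":0,"dy":0,"dz":0,"grip":0.004},{"wx":-0.009,"wy":0.066,"wz":0,"dx":0.012,"dy":0.002,"dz":0.011,"grip":0.004},{"wx":-0.009,"wy":0.066,"wz":0,"dx":0.012,"dy":0.002,"dz":0.011,"grip":0.004},{"wx":-0.009,"wy":0.066,"wz":0,"dx":0.012,"dy":0.002,"dz":0.011,"grip":0.004},{"wx":0,"wy":0,"wz":0,"dx":0,"dy":0,"dz":0,"grip":0.004},{"wx":0,"wy":0,"wz":0,"dx":0,"dy":0,"dz":0,"grip":0.004},{"wx":0,"wy":0,"wz":0,"dx":0,"dy":0,"dz":0,"grip":0.004}]' 55;python3 - <<'E'
from sc import *
o,M=st();show();snap("scene","sc4",(140,20,440,240),2.6)
snap("top","t3",(400,100,620,280),3.5)
E
```

```text
t: 34.33
position: [0.4966, -0.3024, 0.3334]
orientation: [0.624, -0.546, 0.372, -0.417]
force: [0.1, 0.2, -4.2]
grip_width: 0.0119
t 34.33 pos [ 0.4966 -0.3024  0.3334] F [ 0.1  0.2 -4.2] grip 0.0119
 q [-0.26  0.68  1.11  1.34 -0.29  1.69  0.94]  x [ 0.126 -0.992  0.008]  y [-0.371 -0.055 -0.927] z [ 0.92   0.114 -0.375] yaw z 7.1 yaw x -82.7
scoop origin [ 0.514  -0.3007  0.2169] head,tilt,roll [ 0.127  0.897 -0.001] lip [ 0.5712 -0.2934  0.1478]
```

View pics/sc4.png

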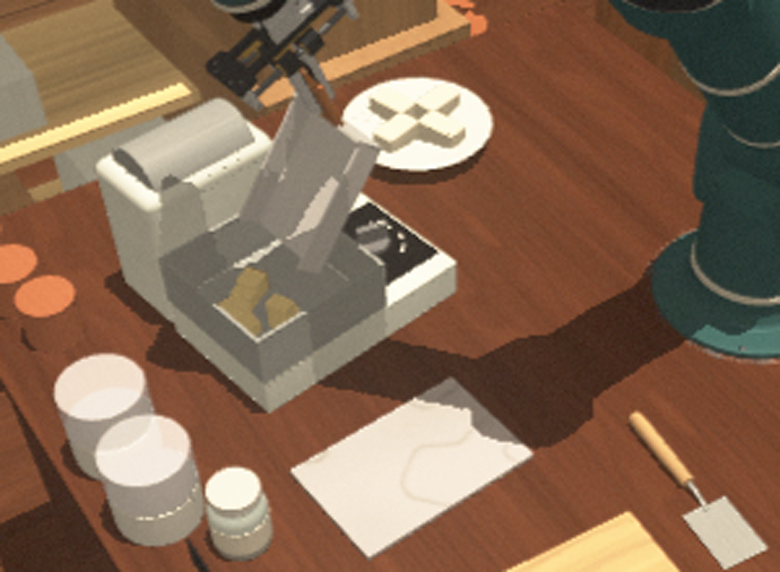

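View pics/t3.png

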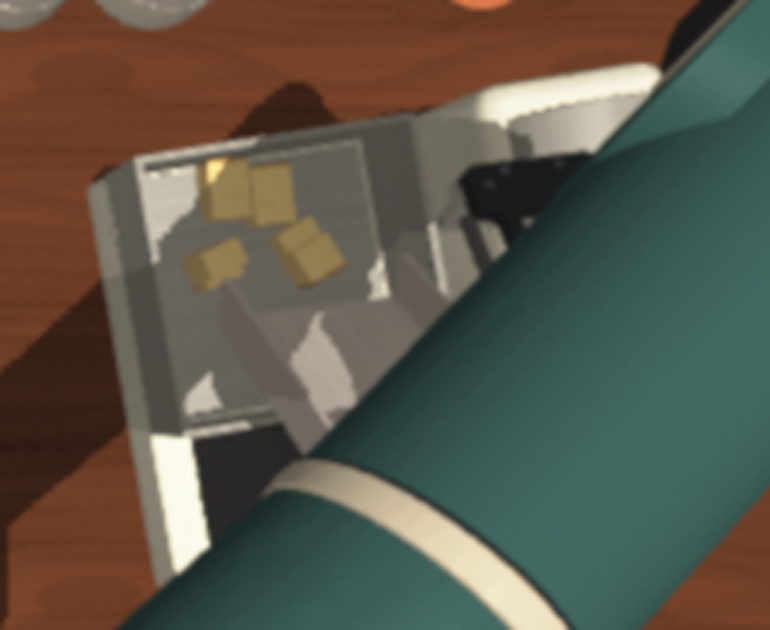

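```bash
python3 -m crank '[{"wx":0,"wy":0,"wz":0,"dx":0,"dy":0,"dz":0.03,"grip":0.004},{"wx":0,"wy":0,"wz":0,"dx":0,"dy":0,"dz":0.03,"grip":0.004},{"wx":0,"wy":0,"wz":0,"dx":0,"dy":0,"dz":0,"grip":0.004}]' 55; python3 - <<'E'
from sc import *
o,M=st();show();p=now()
for l,h,t in (([.60,-.15,.2],.1,.3),([.6640,.0105,.15],.072,0),([.6640,.0105,.03],.072,0)):
  B=tgt(l,h,t);print(t,"d",(B[:3,3]-p[:3,3]).round(4),"rot",R.from_matrix(B[:3,:3]@p[:3,:3].T).as_rotvec().round(3),B[:3,3].round(3));p=B
E
```

```text
t: 34.68
position: [0.4968, -0.3032, 0.3984]
orientation: [0.623, -0.545, 0.374, -0.418]
force: [-0.8, -0.5, -3.3]
grip_width: 0.0116
t 34.68 pos [ 0.4968 -0.3032  0.3984] F [-0.8 -0.5 -3.3] grip 0.0116
 q [-0.24  0.65  1.13  1.24 -0.26  1.81  0.95]  x [ 0.126 -0.992  0.011]  y [-0.367 -0.057 -0.929] z [ 0.922  0.113 -0.371] yaw z 7.0 yaw x -82.7
scoop origin [ 0.5147 -0.3018  0.2819] head,tilt,roll [ 0.123  0.893 -0.006] lip [ 0.5723 -0.2947  0.2131]
0.3 d [-0.0625  0.137  -0.0871] rot [ 0.071 -0.589 -0.026] [ 0.434 -0.166  0.311]
0 d [ 0.0382  0.1633 -0.1042] rot [ 0.026 -0.299 -0.028] [ 0.473 -0.003  0.207]
0 d [ 0.    0.   -0.12] rot [0. 0. 0.] [ 0.473 -0.003  0.087]
```

```bash
python3 -m crank '[{"wx":0.009,"wy":-0.074,"wz":-0.003,"dx":-0.008,"dy":0.017,"dz":-0.011,"grip":0.004},{"wx":0.009,"wy":-0.074,"wz":-0.003,"dx":-0.008,"dy":0.017,"dz":-0.011,"grip":0.004},{"wx":0.009,"wy":-0.074,"wz":-0.003,"dx":-0.008,"dy":0.017,"dz":-0.011,"grip":0.004},{"wx":0.009,"wy":-0.074,"wz":-0.003,"dx":-0.008,"dy":0.017,"dz":-0.011,"grip":0.004},{"wx":0.009,"wy":-0.074,"wz":-0.003,"dx":-0.008,"dy":0.017,"dz":-0.011,"grip":0.004},{"wx":0.009,"wy":-0.074,"wz":-0.003,"dx":-0.008,"dy":0.017,"dz":-0.011,"grip":0.004},{"wx":0.009,"wy":-0.074,"wz":-0.003,"dx":-0.008,"dy":0.017,"dz":-0.011,"grip":0.004},{"wx":0.009,"wy":-0.074,"wz":-0.003,"dx":-0.006,"dy":0.017,"dz":-0.01,"grip":0.004}]' 55; python3 - <<'E'
from sc import *
o,M=st();show();p=now()
for l,h,t in (([.6640,.0105,.15],.072,0),([.6640,.0105,.03],.072,0)):
  B=tgt(l,h,t);print(t,"d",(B[:3,3]-p[:3,3]).round(4),"rot",R.from_matrix(B[:3,:3]@p[:3,:3].T).as_rotvec().round(3),B[:3,3].round(3));p=B
E
```

```text
t: 35.35
position: [0.4399, -0.1866, 0.3188]
orientation: [-0.493, 0.443, -0.505, 0.553]
force: [-0.1, -1.7, -3.3]
grip_width: 0.0117
t 35.35 pos [ 0.4399 -0.1866  0.3188] F [-0.1 -1.7 -3.3] grip 0.0117
 q [-0.85 -0.13  1.15  1.92  0.08  1.16  0.37]  x [ 0.098 -0.995  0.007]  y [ 0.121  0.004 -0.993] z [0.988 0.098 0.12 ] yaw z 5.7 yaw x -84.4
scoop origin [ 0.5112 -0.1799  0.2253] head,tilt,roll [ 0.102  0.392 -0.002] lip [ 0.5947 -0.1713  0.1927]
0 d [ 0.0326  0.1837 -0.1117] rot [ 0.036 -0.391 -0.03 ] [ 0.473 -0.003  0.207]
0 d [ 0.    0.   -0.12] rot [0. 0. 0.] [ 0.473 -0.003  0.087]
```

```bash
python3 -m crank '[{"wx":0.005,"wy":-0.048,"wz":-0.004,"dx":0.006,"dy":0.024,"dz":-0.006,"grip":0.004},{"wx":0.005,"wy":-0.048,"wz":-0.004,"dx":0.006,"dy":0.024,"dz":-0.006,"grip":0.004},{"wx":0.005,"wy":-0.048,"wz":-0.004,"dx":0.006,"dy":0.024,"dz":-0.006,"grip":0.004},{"wx":0.005,"wy":-0.048,"wz":-0.004,"dx":0.006,"dy":0.024,"dz":-0.01,"grip":0.004},{"wx":0.005,"wy":-0.048,"wz":-0.004,"dx":0.004,"dy":0.024,"dz":-0.012,"grip":0.004},{"wx":0.005,"wy":-0.048,"wz":-0.004,"dx":0.003,"dy":0.024,"dz":-0.015,"grip":0.004},{"wx":0.005,"wy":-0.048,"wz":-0.004,"dx":0.002,"dy":0.024,"dz":-0.02,"grip":0.004},{"wx":0.003,"wy":-0.05,"wz":-0.002,"dx":0,"dy":0.016,"dz":-0.02,"grip":0.004}]' 55; python3 -m crank '[{"wx":0,"wy":0,"wz":0,"dx":0,"dy":0,"dz":-0.01,"grip":0.004},{"wx":0,"wy":0,"wz":0,"dx":0,"dy":0,"dz":0,"grip":0.004},{"wx":0,"wy":0,"wz":0,"dx":0,"dy":0,"dz":0,"grip":0.004}]'; python3 - <<'E'
from sc import *
o,M=st();show();p=now()
for l,h,t in (([.6640,.0105,.03],.072,0),):
  B=tgt(l,h,t);print(t,"d",(B[:3,3]-p[:3,3]).round(4),"rot",R.from_matrix(B[:3,:3]@p[:3,:3].T).as_rotvec().round(3),B[:3,3].round(3));p=B
snap("scene","sc5",(140,60,440,280),2.6)
E
```

```text
t: 36.02
position: [0.4729, -0.0012, 0.2245]
orientation: [-0.37, 0.346, -0.589, 0.63]
force: [1.8, 0.4, -4.5]
grip_width: 0.0118
t: 36.27
position: [0.4732, -0.0038, 0.2151]
orientation: [-0.371, 0.347, -0.59, 0.628]
force: [0.3, -0.1, -3.1]
grip_width: 0.0118
t 36.27 pos [ 0.4732 -0.0038  0.2151] F [ 0.3 -0.1 -3.1] grip 0.0118
 q [-0.77 -0.21  0.64  2.36  0.33  0.46 -0.3 ]  x [ 0.064 -0.998  0.003]  y [ 0.483  0.029 -0.875] z [0.873 0.058 0.484] yaw z 3.8 yaw x -86.3
scoop origin [0.5745 0.0029 0.1552] head,tilt,roll [0.071 0.008 0.001] lip [0.6642 0.0093 0.1565]
0 d [-0.0007  0.001  -0.128 ] rot [-0.    -0.008  0.001] [ 0.473 -0.003  0.087]
```

View pics/sc5.png

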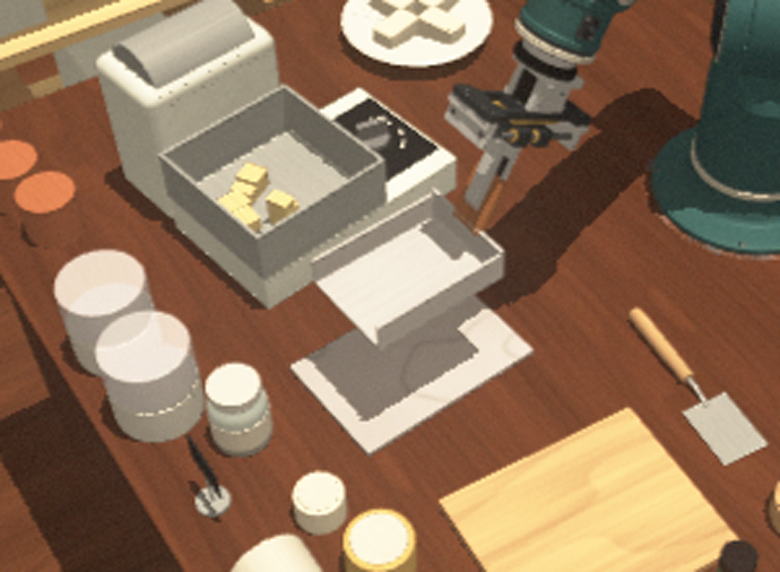

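```bash
python3 -m crank '[{"wx":0,"wy":-0.008,"wz":0,"dx":-0.001,"dy":0.001,"dz":-0.015,"grip":0.004},{"wx":0,"wy":0,"wz":0,"dx":0,"dy":0,"dz":-0.022,"grip":0.004},{"wx":0,"wy":0,"wz":0,"dx":0,"dy":0,"dz":-0.022,"grip":0.004},{"wx":0,"wy":0,"wz":0,"dx":0,"dy":0,"dz":-0.022,"grip":0.004},{"wx":0,"wy":0,"wz":0,"dx":0,"dy":0,"dz":-0.022,"grip":0.004},{"wx":0,"wy":0,"wz":0,"dx":0,"dy":0,"dz":-0.015,"grip":0.004},{"wx":0,"wy":0,"wz":0,"dx":0,"dy":0,"dz":0,"grip":0.004},{"wx":0,"wy":0,"wz":0,"dx":0,"dy":0,"dz":0,"grip":0.004}]' 55; python3 - <<'E'
from sc import *
o,M=st();show();need([.664,.0105,.012],.072,0)
E
```

```text
t: 36.98
position: [0.4663, 0.0015, 0.1251]
orientation: [-0.376, 0.356, -0.581, 0.627]
force: [0.5, -0.3, -4.1]
grip_width: 0.012
t 36.98 pos [0.4663 0.0015 0.1251] F [ 0.5 -0.3 -4.1] grip 0.012
 q [-1.03  0.04  1.01  2.46 -0.32  0.19  0.34]  x [ 0.07  -0.997 -0.01 ]  y [ 0.461  0.041 -0.886] z [0.885 0.058 0.463] yaw z 3.7 yaw x -86.0
scoop origin [0.566  0.0096 0.0628] head,tilt,roll [0.077 0.032 0.014] lip [0.6557 0.0165 0.0619]
need d [ 0.0063 -0.0044 -0.056 ] rot [-0.011 -0.033 -0.005] tcp [ 0.473 -0.003  0.069]
```

```bash
python3 -m crank '[{"wx":-0.005,"wy":-0.016,"wz":-0.002,"dx":0.003,"dy":-0.002,"dz":-0.008,"grip":0.004},{"wx":-0.005,"wy":-0.016,"wz":-0.002,"dx":0.003,"dy":-0.002,"dz":-0.008,"grip":0.004},{"wx":0,"wy":0,"wz":0,"dx":0,"dy":0,"dz":-0.008,"grip":0.004},{"wx":0,"wy":0,"wz":0,"dx":0,"dy":0,"dz":0,"grip":0.004},{"wx":0,"wy":0,"wz":0,"dx":0,"dy":0,"dz":0,"grip":0.004}]' 55; python3 - <<'E'
from sc import *
o,M=st();show();need([.664,.0105,.012],.072,0)
E
```

```text
t: 37.4
position: [0.4645, 0.002, 0.1098]
orientation: [-0.376, 0.358, -0.58, 0.628]
force: [0.3, -0.5, -3.7]
grip_width: 0.0118
t 37.4 pos [0.4645 0.002  0.1098] F [ 0.3 -0.5 -3.7] grip 0.0118
 q [-1.06  0.12  1.07  2.47 -0.84  0.19  0.85]  x [ 0.071 -0.997 -0.013]  y [ 0.458  0.045 -0.888] z [0.886 0.057 0.46 ] yaw z 3.7 yaw x -85.9
scoop origin [0.564  0.0104 0.0472] head,tilt,roll [0.078 0.035 0.017] lip [0.6538 0.0174 0.0461]
need d [ 0.008  -0.0049 -0.0407] rot [-0.014 -0.036 -0.006] tcp [ 0.473 -0.003  0.069]
```

```bash
python3 -m crank '[{"wx":0,"wy":0,"wz":0,"dx":0.001,"dy":0,"dz":0.02,"grip":0.004},{"wx":0,"wy":0,"wz":-0.02,"dx":0.001,"dy":0.003,"dz":0.025,"grip":0.004},{"wx":0,"wy":0,"wz":-0.04,"dx":0.001,"dy":0.004,"dz":0.025,"grip":0.004},{"wx":0,"wy":0,"wz":-0.04,"dx":0.001,"dy":0.004,"dz":0.025,"grip":0.004},{"wx":0,"wy":0,"wz":-0.04,"dx":0.001,"dy":0.004,"dz":0.02,"grip":0.004},{"wx":0,"wy":0,"wz":-0.04,"dx":0.001,"dy":0.004,"dz":0.015,"grip":0.004},{"wx":0,"wy":0,"wz":-0.04,"dx":0.001,"dy":0.004,"dz":0.005,"grip":0.004},{"wx":0,"wy":0,"wz":0,"dx":0,"dy":0,"dz":0,"grip":0.004}]' 55; python3 - <<'E'
from sc import *
o,M=st();show();
h=-.228;need([.5743+.09*np.cos(h),.004+.09*np.sin(h),.155],h,0)
E
```

```text
t: 38.07
position: [0.4567, 0.0295, 0.1493]
orientation: [-0.361, 0.395, -0.589, 0.606]
force: [1.3, 0.5, -4.2]
grip_width: 0.012
t 38.07 pos [0.4567 0.0295 0.1493] F [ 1.3  0.5 -4.2] grip 0.012
 q [-1.05 -0.08  0.89  2.43  0.24  0.33 -0.37]  x [-0.005 -0.999 -0.054]  y [ 0.428  0.047 -0.903] z [ 0.904 -0.028  0.427] yaw z -1.8 yaw x -90.3
scoop origin [0.5542 0.033  0.0832] head,tilt,roll [0.005 0.071 0.058] lip [0.6441 0.0334 0.0789]
need d [ 0.0184 -0.002   0.0628] rot [-0.066 -0.064 -0.231] tcp [0.475 0.027 0.212]
```

```bash
python3 -m crank '[{"wx":-0.005,"wy":-0.005,"wz":-0.01,"dx":0.002,"dy":0,"dz":0.015,"grip":0.004},{"wx":-0.01,"wy":-0.01,"wz":-0.03,"dx":0.003,"dy":0,"dz":0.02,"grip":0.004},{"wx":-0.01,"wy":-0.01,"wz":-0.04,"dx":0.003,"dy":0,"dz":0.015,"grip":0.004},{"wx":-0.01,"wy":-0.01,"wz":-0.04,"dx":0.003,"dy":0,"dz":0.01,"grip":0.004},{"wx":-0.01,"wy":-0.01,"wz":-0.04,"dx":0.003,"dy":-0.001,"dz":0.005,"grip":0.004},{"wx":-0.01,"wy":-0.01,"wz":-0.04,"dx":0.003,"dy":-0.001,"dz":0,"grip":0.004},{"wx":0,"wy":0,"wz":0,"dx":0,"dy":0,"dz":0,"grip":0.004},{"wx":0,"wy":0,"wz":0,"dx":0,"dy":0,"dz":0,"grip":0.004}]' 55; python3 - <<'E'
from sc import *
o,M=st();show();
h=-.228;need([.5743+.09*np.cos(h),.004+.09*np.sin(h),.155],h,0)
E
```

```text
t: 38.73
position: [0.4722, 0.0265, 0.2121]
orientation: [0.323, -0.396, 0.664, -0.545]
force: [-0.9, -0.6, -3.7]
grip_width: 0.0116
t 38.73 pos [0.4722 0.0265 0.2121] F [-0.9 -0.6 -3.7] grip 0.0116
 q [-0.87 -0.16  0.55  2.34  0.61  0.57 -0.96]  x [-0.197 -0.98  -0.003]  y [ 0.468 -0.092 -0.879] z [ 0.861 -0.174  0.477] yaw z -11.5 yaw x -101.4
scoop origin [0.5713 0.0071 0.1515] head,tilt,roll [-0.192  0.016  0.006] lip [ 0.6597 -0.0101  0.1521]
need d [ 0.0029  0.001  -0.    ] rot [-0.009 -0.014 -0.036] tcp [0.475 0.027 0.212]
```

```bash
python3 -m crank '[{"wx":-0.009,"wy":-0.014,"wz":-0.036,"dx":0.003,"dy":0.001,"dz":-0.01,"grip":0.004},{"wx":0,"wy":0,"wz":0,"dx":0,"dy":0,"dz":-0.015,"grip":0.004},{"wx":0,"wy":0,"wz":0,"dx":0,"dy":0,"dz":-0.015,"grip":0.004},{"wx":0,"wy":0,"wz":0,"dx":0,"dy":0,"dz":-0.015,"grip":0.004},{"wx":0,"wy":0,"wz":0,"dx":0,"dy":0,"dz":-0.015,"grip":0.004},{"wx":0,"wy":0,"wz":0,"dx":0,"dy":0,"dz":-0.01,"grip":0.004},{"wx":0,"wy":0,"wz":0,"dx":0,"dy":0,"dz":0,"grip":0.004},{"wx":0,"wy":0,"wz":0,"dx":0,"dy":0,"dz":0,"grip":0.004}]' 55; python3 - <<'E'
from sc import *
o,M=st();show();
for h in (-.228,-.1):need([.5743+.09*np.cos(h),.004+.09*np.sin(h),.012],h,0)
E
```

```text
t: 39.4
position: [0.4749, 0.0277, 0.1321]
orientation: [0.314, -0.395, 0.678, -0.534]
force: [-0.5, 0.0, -4.0]
grip_width: 0.0119
t 39.4 pos [0.4749 0.0277 0.1321] F [-0.5  0.  -4. ] grip 0.0119
 q [-0.83  0.05  0.55  2.43  0.81  0.31 -1.25]  x [-0.233 -0.972  0.004]  y [ 0.476 -0.117 -0.872] z [ 0.848 -0.201  0.49 ] yaw z -13.3 yaw x -103.5
scoop origin [0.574  0.0041 0.0729] head,tilt,roll [-0.229  0.001 -0.   ] lip [ 0.6617 -0.0163  0.0748]
need d [ 0.0002 -0.0002 -0.063 ] rot [-0.    -0.001  0.001] tcp [0.475 0.027 0.069]
need d [-0.002 -0.013 -0.063] rot [ 0.    -0.001  0.129] tcp [0.473 0.015 0.069]
```

```bash
python3 -m crank '[{"wx":0,"wy":0,"wz":0,"dx":0,"dy":0,"dz":-0.008,"grip":0.004},{"wx":0,"wy":0,"wz":0,"dx":0,"dy":0,"dz":-0.01,"grip":0.004},{"wx":0,"wy":0,"wz":0,"dx":0,"dy":0,"dz":-0.01,"grip":0.004},{"wx":0,"wy":0,"wz":0,"dx":0,"dy":0,"dz":-0.01,"grip":0.004},{"wx":0,"wy":0,"wz":0,"dx":0,"dy":0,"dz":-0.007,"grip":0.004},{"wx":0,"wy":0,"wz":0,"dx":0,"dy":0,"dz":0,"grip":0.004},{"wx":0,"wy":0,"wz":0,"dx":0,"dy":0,"dz":0,"grip":0.004}]' 55; python3 - <<'E'
from sc import *
o,M=st();show();
for h in (-.228,-.1):need([.5743+.09*np.cos(h),.004+.09*np.sin(h),.012],h,0)
E
```

```text
t: 39.98
position: [0.4755, 0.0276, 0.0879]
orientation: [0.313, -0.396, 0.679, -0.534]
force: [0.3, -0.5, -3.5]
grip_width: 0.012
t 39.98 pos [0.4755 0.0276 0.0879] F [ 0.3 -0.5 -3.5] grip 0.012
 q [-0.71  0.18  0.44  2.46  1.17  0.19 -1.66]  x [-0.234 -0.972  0.002]  y [ 0.477 -0.117 -0.871] z [ 0.847 -0.203  0.491] yaw z -13.5 yaw x -103.6
scoop origin [0.5747 0.0039 0.0288] head,tilt,roll [-0.23  -0.     0.002] lip [ 0.6623 -0.0166  0.0308]
need d [-0.0004 -0.0001 -0.0188] rot [-0.001  0.001  0.002] tcp [0.475 0.027 0.069]
need d [-0.0026 -0.0129 -0.0188] rot [-0.001  0.     0.13 ] tcp [0.473 0.015 0.069]
```

Good: level and on track. I'll turn the heading gently toward the slab and see whether it holds.

```bash
python3 -m crank '[{"wx":0,"wy":0,"wz":0.02,"dx":0,"dy":-0.002,"dz":-0.002,"grip":0.004},{"wx":0,"wy":0,"wz":0.02,"dx":0,"dy":-0.002,"dz":-0.002,"grip":0.004},{"wx":0,"wy":0,"wz":0.02,"dx":0,"dy":-0.002,"dz":-0.002,"grip":0.004},{"wx":0,"wy":0,"wz":0.02,"dx":0,"dy":-0.002,"dz":-0.002,"grip":0.004},{"wx":0,"wy":0,"wz":0.02,"dx":-0.001,"dy":-0.002,"dz":-0.002,"grip":0.004},{"wx":0,"wy":0,"wz":0.02,"dx":-0.001,"dy":-0.002,"dz":-0.002,"grip":0.004},{"wx":0,"wy":0,"wz":0,"dx":0,"dy":0,"dz":0,"grip":0.004},{"wx":0,"wy":0,"wz":0,"dx":0,"dy":0,"dz":0,"grip":0.004}]' 55; python3 - <<'E'
from sc import *
o,M=st();show();
for h in (-.228,-.1):need([.5743+.09*np.cos(h),.004+.09*np.sin(h),.012],h,0)
E
```

```text
t: 40.65
position: [0.4735, 0.0152, 0.076]
orientation: [0.336, -0.376, 0.646, -0.573]
force: [0.1, -0.8, -2.8]
grip_width: 0.0117
t 40.65 pos [0.4735 0.0152 0.076 ] F [ 0.1 -0.8 -2.8] grip 0.0117
 q [-0.07  0.19 -0.15  2.47  1.59  0.19 -1.87]  x [-0.119 -0.993  0.003]  y [ 0.487 -0.061 -0.871] z [ 0.865 -0.102  0.491] yaw z -6.7 yaw x -96.8
scoop origin [0.5748 0.0033 0.0169] head,tilt,roll [-0.113 -0.001  0.001] lip [ 0.6642 -0.0068  0.019 ]
need d [ 0.0016  0.0123 -0.0069] rot [-0.001  0.001 -0.115] tcp [0.475 0.027 0.069]
need d [-0.0006 -0.0006 -0.0069] rot [-0.001  0.001  0.013] tcp [0.473 0.015 0.069]
```

```bash
python3 -m crank '[{"wx":0,"wy":0,"wz":0.01,"dx":0,"dy":0,"dz":-0.003,"grip":0.004},{"wx":0,"wy":0,"wz":0,"dx":0,"dy":0,"dz":-0.002,"grip":0.004},{"wx":0,"wy":0,"wz":0,"dx":0,"dy":0,"dz":-0.002,"grip":0.004},{"wx":0,"wy":0,"wz":0,"dx":0,"dy":0,"dz":0,"grip":0.004},{"wx":0,"wy":0,"wz":0,"dx":0,"dy":0,"dz":0,"grip":0.004}]' 55; python3 - <<'E'
from sc import *
o,M=st();show();
for h in (-.1,):need([.5743+.09*np.cos(h),.004+.09*np.sin(h),.012],h,0)
E
```

```text
t: 41.07
position: [0.474, 0.0168, 0.0694]
orientation: [0.338, -0.374, 0.643, -0.577]
force: [-7.0, -0.3, 9.0]
grip_width: 0.0118
t 41.07 pos [0.474  0.0168 0.0694] F [-7.  -0.3  9. ] grip 0.0118
 q [-0.03  0.21 -0.19  2.47  1.72  0.2  -1.99]  x [-0.106 -0.994  0.004]  y [ 0.489 -0.055 -0.87 ] z [ 0.866 -0.09   0.492] yaw z -6.0 yaw x -96.1
scoop origin [0.5756 0.0062 0.0105] head,tilt,roll [-0.1   -0.002 -0.   ] lip [ 0.6651 -0.0028  0.0126]
need d [-0.0011 -0.0021 -0.0003] rot [ 0.     0.002 -0.   ] tcp [0.473 0.015 0.069]
```

```bash
python3 -m crank '[{"wx":0,"wy":0,"wz":0,"dx":0,"dy":0,"dz":0,"grip":0.02},{"wx":0,"wy":0,"wz":0,"dx":0,"dy":0,"dz":0,"grip":0.035},{"wx":0,"wy":0,"wz":0,"dx":0,"dy":0,"dz":0,"grip":0.045},{"wx":0,"wy":0,"wz":0,"dx":0,"dy":0,"dz":0,"grip":0.045},{"wx":0,"wy":0,"wz":0,"dx":-0.005,"dy":0.0005,"dz":0.009,"grip":0.045},{"wx":0,"wy":0,"wz":0,"dx":-0.01,"dy":0.001,"dz":0.018,"grip":0.045},{"wx":0,"wy":0,"wz":0,"dx":-0.01,"dy":0.001,"dz":0.02,"grip":0.045},{"wx":0,"wy":0,"wz":0,"dx":-0.01,"dy":0.001,"dz":0.02,"grip":0.045}]' 20; python3 st.py
```

```text
t: 41.73
position: [0.4515, 0.0166, 0.111]
orientation: [0.338, -0.374, 0.644, -0.575]
force: [0.3, 0.0, 0.5]
grip_width: 0.0452
t 41.73 pos [0.4515 0.0166 0.111 ] F [0.3 0.  0.5] grip 0.0452
 q [ 0.05  0.06 -0.29  2.49  1.05  0.22 -1.33]  x [-0.11  -0.994  0.006]  y [ 0.488 -0.06  -0.871] z [ 0.866 -0.093  0.492] yaw z -6.1 yaw x -96.3
```

```bash
python3 -m crank '[{"wx":0,"wy":0,"wz":0,"dx":-0.008,"dy":0,"dz":0.02,"grip":0.045},{"wx":0,"wy":0,"wz":0,"dx":-0.006,"dy":0,"dz":0.025,"grip":0.045},{"wx":0,"wy":0.05,"wz":0,"dx":-0.004,"dy":0,"dz":0.03,"grip":0.045},{"wx":0,"wy":0.08,"wz":0,"dx":0,"dy":0.01,"dz":0.03,"grip":0.045},{"wx":0,"wy":0.08,"wz":0,"dx":0,"dy":0.02,"dz":0.03,"grip":0.045},{"wx":0,"wy":0.08,"wz":0,"dx":0,"dy":0.03,"dz":0.02,"grip":0.045},{"wx":0,"wy":0.08,"wz":0,"dx":0,"dy":0.03,"dz":0,"grip":0.045},{"wx":0,"wy":0.05,"wz":0,"dx":0,"dy":0.03,"dz":0,"grip":0.045}]' 20;  python3 -m crank '[{"wx":0,"wy":0,"wz":0,"dx":0,"dy":0.03,"dz":0,"grip":0.045},{"wx":0,"wy":0,"wz":0,"dx":0,"dy":0.03,"dz":0,"grip":0.045},{"wx":0,"wy":0,"wz":0,"dx":0,"dy":0.03,"dz":0,"grip":0.045},{"wx":0,"wy":0,"wz":0,"dx":0,"dy":0.03,"dz":0,"grip":0.045},{"wx":0,"wy":0,"wz":0,"dx":0,"dy":0,"dz":0,"grip":0.045},{"wx":0,"wy":0,"wz":0,"dx":0,"dy":0,"dz":0,"grip":0.045},{"wx":0,"wy":0,"wz":0,"dx":0,"dy":0,"dz":0,"grip":0.045}]';python3 - <<'E'
from st import *
st();snap("top","t4",(320,100,620,290),2.6);snap("scene","sc6")
E
```

```text
t: 42.4
position: [0.4463, 0.1253, 0.2252]
orientation: [0.452, -0.466, 0.582, -0.49]
force: [0.2, -0.3, -1.6]
grip_width: 0.0451
t: 42.98
position: [0.4453, 0.243, 0.2229]
orientation: [0.453, -0.465, 0.582, -0.49]
force: [-0.5, 0.3, -0.4]
grip_width: 0.0449
t 42.98 pos [0.4453 0.243  0.2229] F [-0.5  0.3 -0.4] grip 0.0449
 q [-0.21  0.17 -0.5   1.94  0.29  1.02 -0.96]  x [-0.11  -0.991  0.071]  y [ 0.149 -0.088 -0.985] z [ 0.983 -0.098  0.158] yaw z -5.7 yaw x -96.3
```

View pics/t4.png

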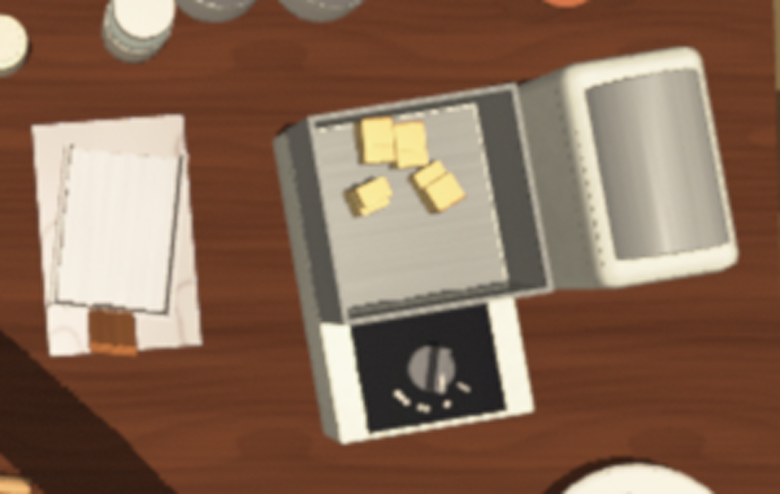

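View pics/sc6.png

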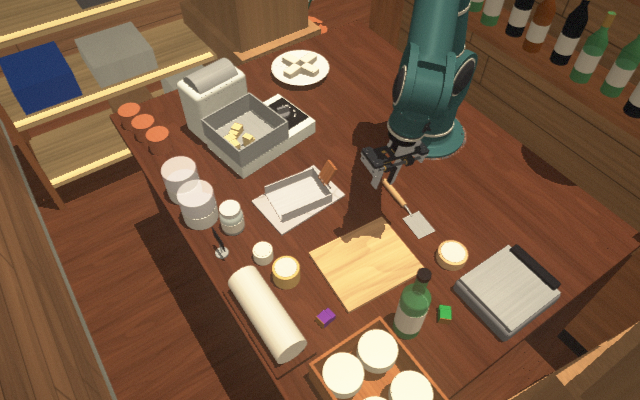

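```bash
python3 - <<'E'
from st import *
im=cv2.imread("pics/t4_full.png");b=im[205:275,435:530]; cv2.imwrite("pics/k.png",cv2.resize(b,None,fx=8,fy=8,interpolation=cv2.INTER_CUBIC))
g=lambda L:[(320+(x+.5)/2.6-.5,100+(y+.5)/2.6-.5) for x,y in L]
print(fit("top",g([(54,301),(167,313),(184,152),(70,143)]),[[-.09,.066,.045],[-.09,-.066,.045],[.09,-.066,.04],[.09,.066,.04]],z0=.01,x0=(.57,.01)))
k=np.array([.4297,-.3200]);
for a in (-153.9,171.7):
  e=np.array([np.cos(np.radians(a)),np.sin(np.radians(a))])
  for r in(.023,-.023):print(a,r,((proj("top",[*(k+r*e),.096])-[435,205]+.5)*8-.5).round())
E
```

```text
(array([ 0.58036238,  0.00632159, -0.106705  ]), np.float64(2.0695786521120443))
-153.9 0.023 [[473. 360.]]
-153.9 -0.023 [[410. 236.]]
171.7 0.023 [[433. 367.]]
171.7 -0.023 [[451. 230.]]
```

View pics/k.png

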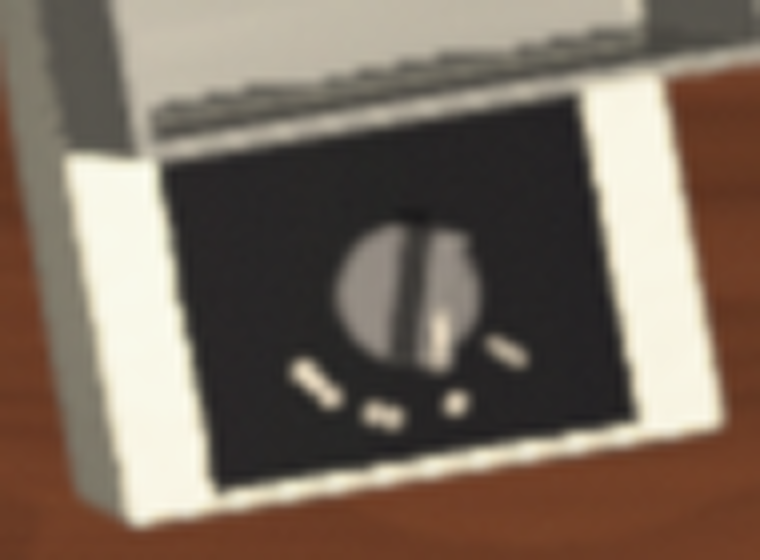

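```bash
python3 -c "
from rig import close_job
print(close_job())"
```

```text
the job is handed in; nothing more can be done
None
```

The job is done and handed in at about 43 s. `close_job()` gave no verdict, so the results below come from my own last checks.

- **Selector:** I turned it from one dot to two dots before anything else. In the last overhead picture, the pointer end is where it should be for the two-dot position.
- **Cheese:** There were four blocks on the board. I put all four in the scoop and tipped them into the mill. The last overhead and scene pictures show all four on the hopper floor and the board empty.
- **Scoop:** It stands empty and upright on the slab, released, about 3 mm from the slab's middle going by the arm's own readings. The raw fit from the picture put it about 6 mm off; that fit read about 2 to 3 mm too far forward earlier. It is turned about 10 degrees from the slab's long axis.
- **Other things:** The green and purple look-alikes, the cheese on the plate and the rest of the counter look unmoved in the last scene picture.

My first try at setting the scoop down ran into joint limits, which the arm stopped at without passing. I lifted it, approached again at a different heading, and it came down level.

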